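# Hang the castings to dry and put the mould away

### The arm

A 6-joint arm with a two-finger parallel gripper is mounted at the origin on the work surface. World frame = base frame: x ahead of the robot, y to its left, z up, the work surface at z = 0. Lengths are in m, angles in rad, forces in N, time in s.
With the tool pointing down it reaches from about 0.325 to 0.925 m from the base axis. Payload 3.1 kg.
Tool frame: the origin (TCP) lies midway between the tips of the shut fingers; the grasp point (between the pads) lies 19 mm behind it (grasp_offset is the distance from the TCP to the grasp point, in m); z points along the fingers, y is the line along which they close (so a half turn about z gives the same grasp; the last joint's range is limited). The gripper opens to 85 mm and grips with 20 to 120 N. Pads are 22 mm wide; open, the fingers measure 114 mm over their backs; the gripper's body (76 mm by 85 mm) begins 54 mm behind the grasp point. The pads swing forward as they close: fully open they stand 13 mm farther back than shut.
Start: joints at [-1.309, 0.217, 1.613, -0, 1.311, -0.112], TCP at [0.228, -0.582, 0.231] pointing down, gripper open.
Joint ranges: [-2.75, 2.75], [-0.78, 2.1], [0.31, 2.55], [-1.13, 4.27], [0.13, 2.63], [-2.58, 2.58]. Speed limits (rad/s): [2.79, 2.79, 3.14, 3.14, 3.14, 3.14].

### API

Orientations are given as a unit quaternion [x, y, z, w].
In Python, from rig import read_state, grab_frame, get_calibration, sign_off, masks_of, spot_point, grasp_offset gives the robot as it stands. The module is installed in compiled form; this text tells all that it offers.
- The arm moves only by the tool move_arm, never from a script. Its argument "plan" is a list of rows, each a list of 2 entries, a list of its own where there are three numbers: the shift along the tool's x, y, z in cm, then the turn, a rotation vector about the tool's x, y, z in degrees. A call has 1 to 20 rows; each row is the pose to reach, as a shift and turn from the pose commanded when the call began, along the tool's axes at that moment; what a row does not reach only later rows make up. A row lasts 1/12 s, in which the tool goes at most 41.7 mm and 7.16 degrees, less where a joint would pass 70% of its speed; a pose out of reach is approached as far as the arm can. A call with a gripper value outside its range is refused whole. "hand" is the opening, from -1 (shut) to 1 (fully open), set as the call begins (left out, the last holds). The fingers move at their own pace and stop on an object; "force" is the grip in N (left out, the last holds). Time passes only in rows, so rows that repeat a pose let the fingers close. It gives the time, the measured TCP pose, the force, the opening and the grip force at its end, in the units of the state.
- read_state(): the state, without advancing time (a new reading comes with each control period).
- grab_frame(name): name is "scene" or "side" or "wrist"; returns (picture, depth): 384x512x3 uint8, red, green, blue; 384x512 float32, m along the optical axis (not along the pixel's ray), 0 where there is no reading.
- get_calibration(name): a dict with "mtx" (3x3 intrinsics, pixels), "D" ([k1, k2, p1, p2, k3] as OpenCV has them; the pictures are not rectified), "rvec" (rotation vector, rad) and "tvec" (3), from world to camera coordinates, as OpenCV has them; the wrist camera has in their place "mount" (4x4, takes a point from camera to tool coordinates, whose origin is the TCP and whose axes are the flange's). Camera axes: x right, y down, z forward; pixel columns grow to the right and rows downward; lengths in m; the calibration is good to about 2 mm. A picture is of the moment at which its call begins: read the wrist's pose just before it. get_calibration takes no time and is no camera call.
- sign_off(): hands the job in; it is judged then, once.
Trained networks look in the newest picture that a camera, given by its name, has taken for a name from the list of things; names that differ only in an ending like _2 or _b are one class to them, and where a whole thing is asked for, a point or a joint stands for the part that bears it (a point fixed in the world has none). Each returns a list of dicts, best first, with "conf" (0 to 1); they miss things now and then, are a little off and sometimes report something else, mostly with a low value. They report only what shows in the picture. A call takes as long as a camera call. They do not tell look-alikes from the thing itself.
- masks_of(camera, label): "mask" (384x512 bool, what is visible of it).
- spot_point(camera, label): "at" ([x, y, z] in m, in world coordinates, good to about 4 mm: a listed point, or the origin of a listed thing).
The state is a dict: "time": time; "q": joint angles; "dq": joint speeds; "joint_torque": joint torques, N m; "eef_pos": TCP position; "tcp_rot": TCP orientation; "force": force on the tool from outside, world axes, zero at the start; "moment": the same for the moment, N m; "width": finger opening in m; "grasp_force": force on a finger pad.
Only numpy, scipy, OpenCV 4.12 (cv2) and the standard library are available. Lean on these libraries where they do the work, as an engineer would, in place of code of your own. Each camera call takes 0.05 s, during which the arm holds its last target. There are 200 camera calls.

### The job

Pull the cabinet's drawer open, take out all the U-shaped clay castings in it (three to five) and hang each one astride the steel drying rail, stub up, one leg either side of the bar. Once all of them hang there and the drawer is empty, lay the plaster mould flat on the drawer's floor right side up and push the drawer fully home. Leave the bowl, jar, brush, finials, mug and wooden block on the bench where they are.

Things in the scene. Friction and masses are not known exactly. Their poses are not given: they have to be found in the camera images.
- cab_drawer0 (a joint): how far the drawer is pulled out, in m: 0 fully home, 0.18 fully out; it starts within 20 mm of home. It slides with slight friction and stays where left.
- cab_drawer0_handle (a point): middle of the drawer's dark steel handle, a horizontal round bar 11 mm thick, 120 mm long, along the cabinet's y, its axis 35 mm in front of the drawer's front and 38 mm below the cabinet's top (107 mm above the table). Two stems join it to the front 51 mm either side of the middle. Moves with the drawer.
- drawer_floor (a point): point on the drawer's inner floor (22 mm above the table), 80 mm behind its inner front face and midway across; moves with the drawer. -x is the way the drawer opens, y across. Inside 215 (x) x 278 mm (y); walls 101 mm above the floor, front 118 mm above the table. Cabinet (fixed, grey, 260 deep, 320 wide, 145 high): its top's front edge is 86 mm in front of this point when shut
- rail: steel drying rail, fixed: a horizontal round bar 14 mm thick, 360 mm long, along its own y, axis 130 mm above the table, on a post at each end (18 mm thick, round foot 70 mm wide). Origin: on the table below the bar's middle.
- arch0: pale clay casting like an upside-down U, standing on its feet in the drawer; may be absent. Origin: midway between the feet, at their underside. Legs spread along its x: 64 mm outside, 46 inside, walls 9; 34 wide along its y. Inside top of the arch 61 mm above the origin, outside top 70; on it a square stub 18 x 18 mm, up to 90 mm above the origin, to hold it by. 110 g
- arch1: pale clay casting like an upside-down U, standing on its feet in the drawer; may be absent. Origin: midway between the feet, at their underside. Legs spread along its x: 64 mm outside, 46 inside, walls 9; 34 wide along its y. Inside top of the arch 61 mm above the origin, outside top 70; on it a square stub 18 x 18 mm, up to 90 mm above the origin, to hold it by. 110 g
- arch2: pale clay casting like an upside-down U, standing on its feet in the drawer; may be absent. Origin: midway between the feet, at their underside. Legs spread along its x: 64 mm outside, 46 inside, walls 9; 34 wide along its y. Inside top of the arch 61 mm above the origin, outside top 70; on it a square stub 18 x 18 mm, up to 90 mm above the origin, to hold it by. 110 g
- arch3: pale clay casting like an upside-down U, standing on its feet in the drawer; may be absent. Origin: midway between the feet, at their underside. Legs spread along its x: 64 mm outside, 46 inside, walls 9; 34 wide along its y. Inside top of the arch 61 mm above the origin, outside top 70; on it a square stub 18 x 18 mm, up to 90 mm above the origin, to hold it by. 110 g
- arch4: pale clay casting like an upside-down U, standing on its feet in the drawer; may be absent. Origin: midway between the feet, at their underside. Legs spread along its x: 64 mm outside, 46 inside, walls 9; 34 wide along its y. Inside top of the arch 61 mm above the origin, outside top 70; on it a square stub 18 x 18 mm, up to 90 mm above the origin, to hold it by. 110 g
- mould: white plaster casting mould, a slab 110 (x) x 56 (y) x 34 mm high with a grey seam round it and a U-shaped groove drawn on top; lies on the table between the drawer and the rail, on the robot's side. Origin: centre of its underside. 250 g.
- bowl: bystander, not to be disturbed: white plastic bowl, 100 mm wide, 45 high; origin at the centre of its underside
- slip_jar: bystander, not to be disturbed: jar with lid, 70 mm wide, 100 high; origin at the centre of its underside
- brush: bystander, not to be disturbed: brush lying flat; origin at the centre of its underside
- finial0: bystander, not to be disturbed: pointed cast finial, 56 mm wide, 68 high; origin at the centre of its underside
- finial1: bystander, not to be disturbed: pointed cast finial, 56 mm wide, 68 high; origin at the centre of its underside
- mug: bystander, not to be disturbed: white mug, 72 mm wide, 80 high; origin at the centre of its underside
- block: bystander, not to be disturbed: wooden block 70 x 50 x 30; origin at the centre of its underside
Not all that is in view belongs to the job. Of the things that look like the mould, take the one that is farthest to the robot's left at the start.

How it is judged:
By the outcome, as a careful person would: the job done as asked, in the order asked, and still so for the second after the job is handed in, with the robot touching nothing.
Of arch0, arch1, arch2, arch3, arch4 only 3 to 5 are there at a start; the rules pass over those that are not, and their reading is None.
At some moment in a run one of mould may be knocked a few centimetres aside while the robot is not near it.
It also fails if it takes over 210 s, if anything falls off the work surface, if the arm or the gripper's body presses on something with over 40 N, if the wrist force passes 120 N, or if a joint passes its speed limit or range.

## Working session

There is one attempt and no reset: what is moved stays moved. The work goes in short steps, Python scripts to look and compute and a tool call to move; the robot and the scene stay as the last step left them, time stands still between calls to the robot, and variables do not carry over. Pictures are saved under pics/ and viewed, at most 14 in all, crops included, and the job is handed in when it is done.

Besides the shell and the picture viewer there is one more tool, called after ">>>" as name(argument=value, ...), one argument or row to a line, values as JSON. move_arm: Moves the arm, as the interface text tells. Its arguments: {"type":"object","properties":{"plan":{"type":"array"},"hand":{"type":"number"},"force":{"type":"number"}},"required":["plan"]}

```bash
mkdir -p pics; cat > h.py <<'E'
import numpy as np, cv2
from scipy.spatial.transform import Rotation as R
from rig import *
def cam(name, st=None):
    c=get_calibration(name); K=np.array(c['mtx'],float); D=np.array(c['D'],float)
    if name=='wrist':
        st=st or read_state(); T=np.eye(4); T[:3,:3]=R.from_quat(st['tcp_rot']).as_matrix(); T[:3,3]=st['eef_pos']
        M=T@np.array(c['mount'])
    else:
        W=np.eye(4); W[:3,:3]=cv2.Rodrigues(np.array(c['rvec'],float))[0]; W[:3,3]=np.ravel(c['tvec']); M=np.linalg.inv(W)
    return K,D,M
def px2w(C,uv,depth):
    K,D,M=C; uv=np.array(uv,float).reshape(-1,1,2)
    n=cv2.undistortPoints(uv,K,D)[:,0]; d=np.ravel(depth)[:,None]
    return (np.hstack([n*d,d]))@M[:3,:3].T+M[:3,3]
def cloud(C,dep,mask=None):
    m=dep>0
    if mask is not None: m&=mask
    v,u=np.nonzero(m); return px2w(C,np.c_[u,v],dep[v,u]),np.c_[u,v]
def w2px(C,P):
    K,D,M=C; W=np.linalg.inv(M)
    return cv2.projectPoints(np.array(P,float).reshape(-1,1,3),cv2.Rodrigues(W[:3,:3])[0],W[:3,3],K,D)[0][:,0]
def save(im,name,s=1.5): cv2.imwrite('pics/'+name,cv2.resize(im[:,:,::-1],None,fx=s,fy=s))
def totool(dw,st=None):
    st=st or read_state(); return R.from_quat(st['tcp_rot']).inv().apply(dw)*100
E
python3 - <<'E'
from h import *
np.set_printoptions(precision=4,suppress=True)
s=read_state(); print(s['eef_pos'],s['tcp_rot'],s['width'],grasp_offset, R.from_quat(s['tcp_rot']).as_matrix())
for n in ['scene','side']:
    im,d=grab_frame(n); save(im,n+'0.png')
    print(n,cam(n)[2][:3,3])
    for l in ['cab_drawer0_handle','drawer_floor','rail','mould','arch0','bowl','slip_jar','brush','finial0','mug','block']:
        print(l,[(np.round(x['at'],3).tolist(),round(x['conf'],2)) for x in spot_point(n,l)])
E
```

```text
[ 0.228 -0.581  0.23 ] [ 0.9826  0.1858 -0.0001 -0.0012] 0.08515772526872994 0.0187 [[ 0.931   0.3651 -0.0006]
 [ 0.3651 -0.931   0.0023]
 [ 0.0003 -0.0024 -1.    ]]
scene [1.1126 0.2844 1.0518]
cab_drawer0_handle [([0.565, 0.161, 0.106], 0.69)]
drawer_floor [([0.433, -0.198, 0.002], 0.23)]
rail [([0.577, -0.308, 0.001], 0.98), ([0.299, 0.419, 0.001], 0.45)]
mould [([0.156, -0.303, 0.002], 0.84), ([0.436, -0.199, 0.002], 0.7), ([0.281, -0.476, 0.002], 0.61), ([0.596, -0.448, 0.001], 0.59)]
arch0 []
bowl [([0.792, -0.11, 0.006], 0.75)]
slip_jar [([0.301, 0.418, 0.004], 0.62)]
brush [([0.607, 0.5, -0.001], 0.9)]
finial0 [([0.416, 0.513, -0.002], 0.75), ([0.759, -0.284, 0.001], 0.7), ([0.574, -0.305, -0.002], 0.61)]
mug [([0.293, -0.343, 0.0], 0.55)]
block [([0.608, 0.495, -0.001], 0.64), ([0.332, 0.274, -0.005], 0.54)]
side [0.5418 0.8504 1.4089]
cab_drawer0_handle [([0.558, 0.157, 0.105], 0.96), ([0.603, 0.498, -0.001], 0.53)]
drawer_floor [([0.417, 0.513, -0.006], 0.48)]
rail []
mould [([0.44, -0.195, 0.002], 0.84), ([0.284, -0.477, -0.002], 0.67), ([0.592, -0.444, 0.002], 0.64), ([0.158, -0.307, -0.0], 0.61)]
arch0 []
bowl [([0.793, -0.114, 0.002], 0.62)]
slip_jar [([0.305, 0.422, -0.001], 0.67)]
brush [([0.603, 0.499, -0.002], 0.72), ([0.762, -0.283, 0.0], 0.17)]
finial0 [([0.422, 0.51, -0.005], 0.77), ([0.762, -0.284, 0.001], 0.46)]
mug [([0.295, -0.346, -0.003], 0.63)]
block [([0.33, 0.277, 0.0], 0.62)]
```

View pics/scene0.png

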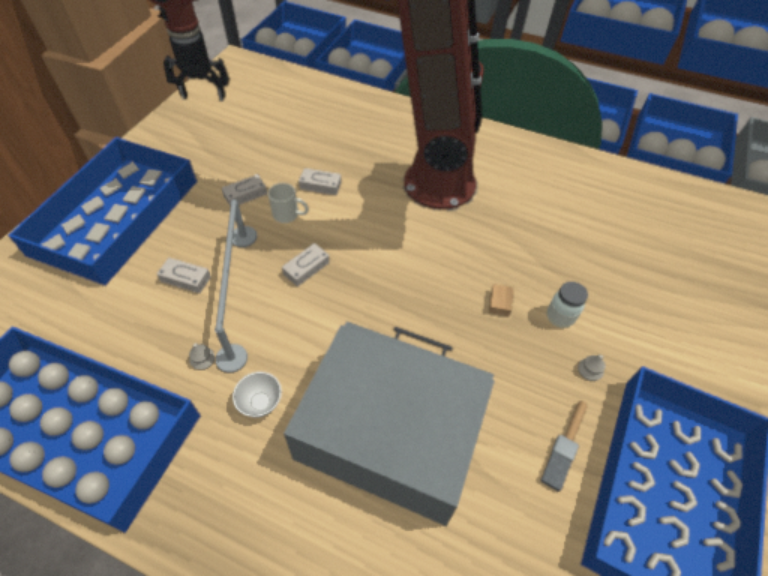

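View pics/side0.png

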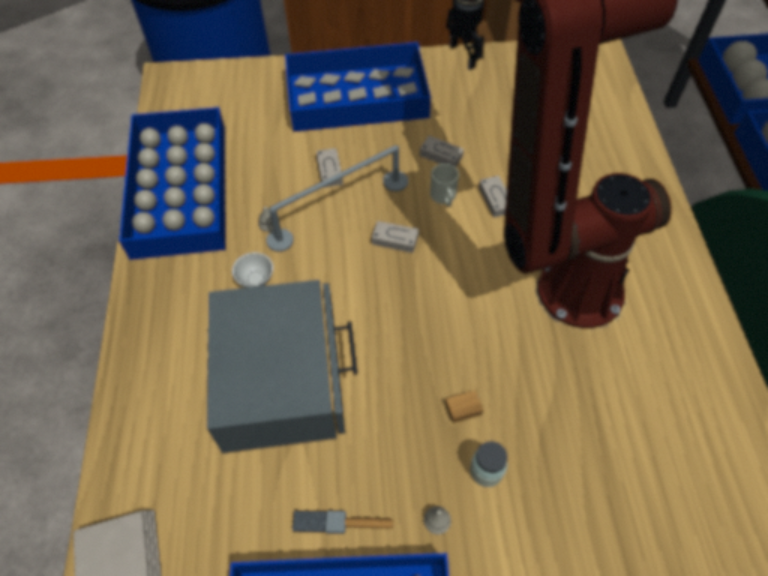

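Moulds in the scene view (768-wide): (320,180), (306,264), (244,188), (184,275). The one with the largest y is (306,264), at about (0.44, -0.20). It lies between the drawer and the rail on the robot's side, so that's the one. The bowl is at (257,395) and the mug at (284,203), beside the rail.

```bash
python3 - <<'E'
from h import *
np.set_printoptions(precision=4,suppress=True)
for n in ['scene','side']:
    im,d=grab_frame(n); C=cam(n); P,uv=cloud(C,d)
    t=P[(abs(P[:,2]-.145)<.006)&(P[:,0]>.5)&(P[:,1]>-.1)&(P[:,1]<.45)&(P[:,0]<1.1)]
    r=cv2.minAreaRect(t[:,:2].astype(np.float32)); print(n,'cab',r, cv2.boxPoints(r),np.median(t[:,2]))
    h=P[(P[:,2]>.095)&(P[:,2]<.12)&(np.hypot(P[:,0]-.56,P[:,1]-.158)<.075)]
    print('handle',len(h),h.mean(0) if len(h) else 0, h.min(0),h.max(0))
    # rail bar
    b=P[(P[:,2]>.118)&(P[:,2]<.145)&(P[:,1]<-.15)&(P[:,1]>-.55)&(P[:,0]>.3)&(P[:,0]<.85)]
    v=cv2.fitLine(b[:,:2].astype(np.float32),cv2.DIST_HUBER,0,.01,.01).ravel(); s=(b[:,:2]-v[2:])@v[:2]; 
    off=(b[:,:2]-v[2:])@np.array([-v[1],v[0]])
    k=abs(off)<.012; print('rail',len(b),v,'ends',v[2:]+np.outer([s[k].min(),s[k].max()],v[:2]),'mid',v[2:]+v[:2]*(s[k].min()+s[k].max())/2,'ang',np.degrees(np.arctan2(v[1],v[0])),np.percentile(b[k,2],[5,50,95]))
    m=P[(P[:,2]>.03)&(P[:,2]<.04)&(np.hypot(P[:,0]-.438,P[:,1]+.197)<.08)]
    r=cv2.minAreaRect(m[:,:2].astype(np.float32)); print('mould',r,np.median(m[:,2]))
    if n=='scene': cv2.imwrite('pics/crop.png',cv2.resize(im[95:265,95:330,::-1],None,fx=3.2,fy=3.2))
E
```

```text
scene cab ((0.740224301815033, 0.1652403026819229), (0.24878136813640594, 0.32277700304985046), 2.6027352809906006) [[ 0.6086  0.3208]
 [ 0.6233 -0.0016]
 [ 0.8718  0.0097]
 [ 0.8572  0.3321]] 0.14554300861666508
handle 169 [0.5682 0.1588 0.1112] [0.5574 0.0934 0.1025] [0.5891 0.223  0.1172]
rail 409 [ 0.8769  0.4807  0.575  -0.3086] ends [[ 0.4119 -0.398 ]
 [ 0.7411 -0.2176]] mid [ 0.5765 -0.3078] ang 28.731125 [0.1294 0.1361 0.1399]
mould ((0.440366268157959, -0.19810281693935394), (0.05762920156121254, 0.10988921672105789), 69.08538818359375) 0.03432217404720872
side cab ((0.7344712615013123, 0.16714978218078613), (0.2586131989955902, 0.3280024826526642), 2.3266618251800537) [[ 0.5986  0.3258]
 [ 0.6119 -0.002 ]
 [ 0.8703  0.0085]
 [ 0.857   0.3363]] 0.1449430240817553
handle 174 [0.5725 0.1635 0.1111] [0.558  0.0967 0.0998] [0.6175 0.2272 0.1187]
rail 376 [ 0.8754  0.4835  0.5224 -0.3326] ends [[ 0.409  -0.3952]
 [ 0.7383 -0.2133]] mid [ 0.5737 -0.3043] ang 28.911512 [0.1251 0.1344 0.1396]
mould ((0.439355731010437, -0.19235092401504517), (0.06258554011583328, 0.1107061356306076), 69.4473648071289) 0.03430164121986967
```

View pics/crop.png

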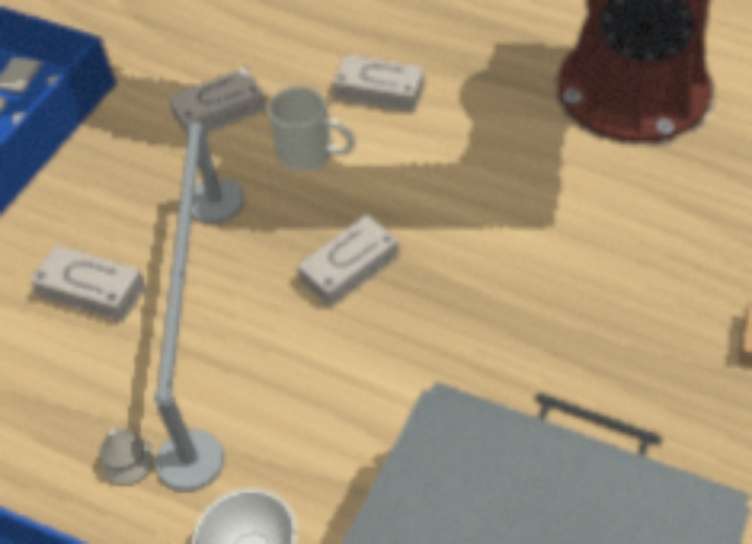

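Chosen mould: crop (348,260), which is original pixel (204,176). Groove is up, centre (0.440,-0.195), long axis at -21°, height 34 mm. That agrees with the text. Next is the drawer.

```bash
cat >> h.py <<'E'
def goto(P,yaw,st=None):
    "shift (cm) and rotvec (deg) to TCP P, tool down, tool y at world yaw (deg)"
    st=st or read_state(); A=R.from_quat(st['tcp_rot'])
    y=np.array([np.cos(np.radians(yaw)),np.sin(np.radians(yaw)),0]); z=np.array([0,0,-1.]); x=np.cross(y,z)
    B=R.from_matrix(np.c_[x,y,z]); return np.round(A.inv().apply(np.array(P)-st['eef_pos'])*100,2).tolist(),np.round((A.inv()*B).as_rotvec(degrees=True),1).tolist()
E
python3 -c "
from h import *
print(goto([.562,.160,.17],2.5)); print(goto([.562,.160,.09],2.5))"
```

```text
([58.16, -56.88, 6.13], [0.0, -0.0, -71.1])
([58.16, -56.88, 14.13], [0.0, -0.0, -71.1])
```

>>> move_arm(
  plan=[
    [[58.2, -56.9, 4], [0, 0, -71.1]],
    [[58.2, -56.9, 4], [0, 0, -71.1]],
    [[58.2, -56.9, 4], [0, 0, -71.1]],
    [[58.2, -56.9, 4], [0, 0, -71.1]],
    [[58.2, -56.9, 4], [0, 0, -71.1]],
    [[58.2, -56.9, 4], [0, 0, -71.1]],
    [[58.2, -56.9, 4], [0, 0, -71.1]],
    [[58.2, -56.9, 4], [0, 0, -71.1]],
    [[58.2, -56.9, 4], [0, 0, -71.1]],
    [[58.2, -56.9, 4], [0, 0, -71.1]],
    [[58.2, -56.9, 4], [0, 0, -71.1]],
    [[58.2, -56.9, 4], [0, 0, -71.1]],
    [[58.2, -56.9, 4], [0, 0, -71.1]],
    [[58.2, -56.9, 4], [0, 0, -71.1]],
    [[58.2, -56.9, 4], [0, 0, -71.1]],
    [[58.2, -56.9, 4], [0, 0, -71.1]],
    [[58.2, -56.9, 4], [0, 0, -71.1]],
    [[58.2, -56.9, 4], [0, 0, -71.1]],
    [[58.2, -56.9, 4], [0, 0, -71.1]],
    [[58.2, -56.9, 4], [0, 0, -71.1]],
  ],
  hand=-0.29,
  force=40,
)

```text
time: 2.97
eef_pos: [0.5635, 0.1645, 0.1914]
tcp_rot: [0.69, 0.723, 0.001, -0.0]
force: [0.8, -0.8, -0.3]
width: 0.0305
grasp_force: 0.0
```

```bash
python3 - <<'E'
from h import *
np.set_printoptions(precision=4,suppress=True)
s=read_state(); print(s['eef_pos'],s['width'],s['time'])
C=cam('wrist',s); im,d=grab_frame('wrist'); save(im,'w1.png')
P,uv=cloud(C,d); h=P[(P[:,2]>.098)&(P[:,2]<.118)&(abs(P[:,0]-.565)<.02)&(abs(P[:,1]-.158)<.075)]
print(C[2],len(h)); print(h.min(0),h.max(0)) if len(h) else 0
print(spot_point('wrist','cab_drawer0_handle')); print(goto([.562,.160,.09],2.5))
E
```

```text
[0.5635 0.1645 0.1914] 0.030489021793209056 2.9667
[[ 0.9989  0.0438  0.0177  0.5583]
 [ 0.0471 -0.949  -0.3117  0.2443]
 [ 0.0031  0.3122 -0.95    0.335 ]
 [ 0.      0.      0.      1.    ]] 2315
[0.5557 0.0952 0.1068] [0.585  0.225  0.1152]
[{'at': [0.5676, 0.1615, 0.107], 'conf': 0.95}]
([-0.41, -0.16, 10.12], [0.1, -0.1, 0.3])
```

View pics/w1.png

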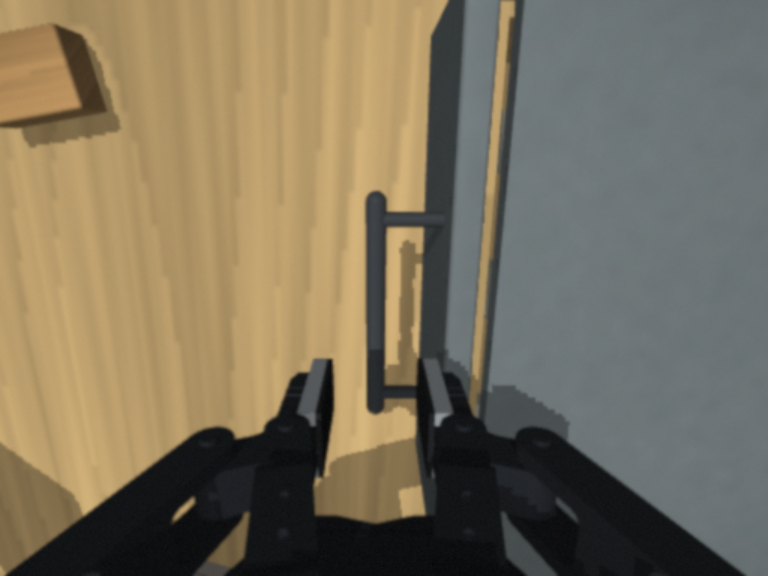

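The bar, at view x≈376, runs midway between the fingers (330 and 420). The drawer is slightly open. I'll lower, close and pull.

>>> move_arm(
  plan=[
    [[-0.4, -0.1, 4], [0, 0, 0]],
    [[-0.4, -0.1, 8], [0, 0, 0]],
    [[-0.4, -0.1, 10.1], [0, 0, 0]],
    [[-0.4, -0.1, 10.1], [0, 0, 0]],
    [[-0.4, -0.1, 10.1], [0, 0, 0]],
  ],
)

```text
time: 3.48
eef_pos: [0.5614, 0.1553, 0.0901]
tcp_rot: [0.692, 0.722, -0.0, 0.0]
force: [-0.4, 0.3, -0.0]
width: 0.0303
grasp_force: 0.0
```

>>> move_arm(
  plan=[
    [[0, 0, 0], [0, 0, 0]],
    [[0, 0, 0], [0, 0, 0]],
    [[0, 0, 0], [0, 0, 0]],
    [[0, 0, 0], [0, 0, 0]],
    [[0, 0, 0], [0, 0, 0]],
    [[0, 0, 0], [0, 0, 0]],
  ],
  hand=-1,
)

```text
time: 3.98
eef_pos: [0.5617, 0.1556, 0.0909]
tcp_rot: [0.691, 0.723, -0.0, 0.001]
force: [-0.2, -4.6, 4.3]
width: 0.0098
grasp_force: 39.2
```

```bash
python3 -c "
from h import *
s=read_state(); print(s['eef_pos'],s['width'],s['grasp_force'],s['force'])
print(totool(-.175*np.array([np.cos(np.radians(2.5)),np.sin(np.radians(2.5)),0])))"
```

```text
[0.5616871  0.15556544 0.09091199] 0.009774576401954003 39.24529016017914 [-0.23156    -4.6070723   4.26913556]
[ 9.63935810e-03 -1.74999963e+01 -6.15152101e-03]
```

>>> move_arm(
  plan=[
    [[0, -1, 0], [0, 0, 0]],
    [[0, -2.5, 0], [0, 0, 0]],
    [[0, -4.5, 0], [0, 0, 0]],
    [[0, -6.5, 0], [0, 0, 0]],
    [[0, -8.5, 0], [0, 0, 0]],
    [[0, -10.5, 0], [0, 0, 0]],
    [[0, -12.5, 0], [0, 0, 0]],
    [[0, -14, 0], [0, 0, 0]],
    [[0, -15, 0], [0, 0, 0]],
    [[0, -15.6, 0], [0, 0, 0]],
    [[0, -15.6, 0], [0, 0, 0]],
    [[0, -15.6, 0], [0, 0, 0]],
  ],
)

```text
time: 4.98
eef_pos: [0.4052, 0.1488, 0.0909]
tcp_rot: [0.691, 0.723, -0.001, 0.001]
force: [-1.4, -4.9, 6.0]
width: 0.0093
grasp_force: 40.9
```

>>> move_arm(
  plan=[
    [[0, -0.4, 0], [0, 0, 0]],
    [[0, -0.8, 0], [0, 0, 0]],
    [[0, -0.8, 0], [0, 0, 0]],
  ],
)

```text
time: 5.23
eef_pos: [0.3974, 0.1485, 0.0909]
tcp_rot: [0.691, 0.723, -0.001, 0.001]
force: [-0.9, -4.6, 5.5]
width: 0.0092
grasp_force: 40.9
```

>>> move_arm(
  plan=[
    [[0, 0, 0], [0, 0, 0]],
    [[0, 0, 0], [0, 0, 0]],
    [[0, 0, 0], [0, 0, 0]],
    [[0, 0, -4], [0, 0, 0]],
    [[0, 0, -8], [0, 0, 0]],
    [[0, 0, -12], [0, 0, 0]],
    [[-1.5, 3, -16], [0, 0, 0]],
    [[-1.5, 6, -20], [0, 0, 0]],
    [[-1.5, 10, -22], [0, 0, 0]],
    [[-1.5, 11, -22], [0, 0, 0]],
    [[-1.5, 11, -22], [0, 0, 0]],
  ],
  hand=-0.29,
)

```text
time: 6.15
eef_pos: [0.514, 0.1394, 0.3141]
tcp_rot: [0.692, 0.722, 0.004, 0.003]
force: [0.2, -0.7, -0.2]
width: 0.0306
grasp_force: 0.0
```

```bash
python3 - <<'E'
from h import *
np.set_printoptions(precision=4,suppress=True)
s=read_state(); print(s['eef_pos'],s['width'],s['time'])
C=cam('wrist',s); im,d=grab_frame('wrist'); save(im,'w2.png')
P,uv=cloud(C,d); b=uv[(P[:,2]>.06)&(P[:,2]<.118)&(P[:,0]>.44)&(P[:,0]<.62)]
for z0,z1 in [(.106,.117),(.082,.1)]:
    m=np.zeros(d.shape,np.uint8); k=(P[:,2]>z0)&(P[:,2]<z1)&(P[:,0]>.43)&(P[:,0]<.65); m[uv[k,1],uv[k,0]]=1
    n,L,S,c=cv2.connectedComponentsWithStats(m)
    Z=np.zeros(d.shape+(3,)); Z[uv[:,1],uv[:,0]]=P
    for i in range(1,n):
        if S[i,4]>60:
            q=Z[L==i]; r=cv2.minAreaRect(q[:,:2].astype(np.float32)); print(z0,S[i,4],c[i]*1.5,np.round(r[0],4),np.round(r[1],4),round(r[2],1),np.median(q[:,2]))
for l in ['arch0','drawer_floor']: print(l,[(np.round(x['at'],3).tolist(),round(x['conf'],2)) for x in spot_point('wrist',l)])
E
```

```text
[0.514  0.1394 0.3141] 0.030553172506909667 6.15
0.106 744 [362.4375 100.0262] [0.4809 0.2143] [0.2978 0.1412] 57.0 0.1112327694120766
0.106 289 [351.545  107.6107] [0.4936 0.2483] [0.0181 0.0182] 6.8 0.1126468850525173
0.106 266 [453.1071 159.3214] [0.5724 0.2152] [0.0179 0.0183] 88.8 0.11277505069510962
0.106 222 [354.2095 230.8716] [0.4981 0.1573] [0.0169 0.0174] 2.1 0.11269539601006553
0.106 214 [443.4953 293.5304] [0.575  0.1072] [0.018  0.0183] 12.6 0.11280601410327556
0.106 197 [352.1497 336.5635] [0.4994 0.0648] [0.0182 0.0177] 3.0 0.11263455071081396
0.106 224 [373.5603 385.2857] [0.5205 0.0185] [0.0721 0.0023] 2.9 0.1115669460109967
0.106 100 [479.76 384.6 ] [0.6163 0.0226] [0.0341 0.0017] 2.3 0.11157594942903187
0.082 1101 [364.3229 109.8733] [0.4802 0.203 ] [0.3227 0.1495] 58.7 0.09124140655458363
0.082 973 [353.4049 110.2816] [0.4939 0.2483] [0.0499 0.0341] 6.9 0.08998774812341553
0.082 868 [445.4188 158.0547] [0.5716 0.2152] [0.0341 0.051 ] 88.5 0.09008588488150002
0.082 781 [356.4161 225.0576] [0.4988 0.1567] [0.0512 0.0343] 2.9 0.08995281337892169
0.082 676 [437.5873 283.3136] [0.5752 0.1069] [0.0502 0.0346] 12.5 0.0900050315278923
0.082 644 [353.7717 323.7368] [0.4996 0.0643] [0.0504 0.0347] 5.9 0.08963967186497296
0.082 341 [374.7229 374.1994] [0.5206 0.0185] [0.0791 0.002 ] 2.6 0.0911968534300957
0.082 201 [474.6045 373.2985] [0.6121 0.0225] [0.057 0.002] 2.8 0.09032621610273317
arch0 [([0.493, 0.244, 0.025], 0.96), ([0.497, 0.064, 0.023], 0.85), ([0.571, 0.212, 0.019], 0.77), ([0.499, 0.16, 0.023], 0.72), ([0.579, 0.106, 0.021], 0.67), ([0.4, 0.153, 0.107], 0.59)]
drawer_floor [([0.536, 0.161, 0.021], 0.75)]
```

View pics/w2.png

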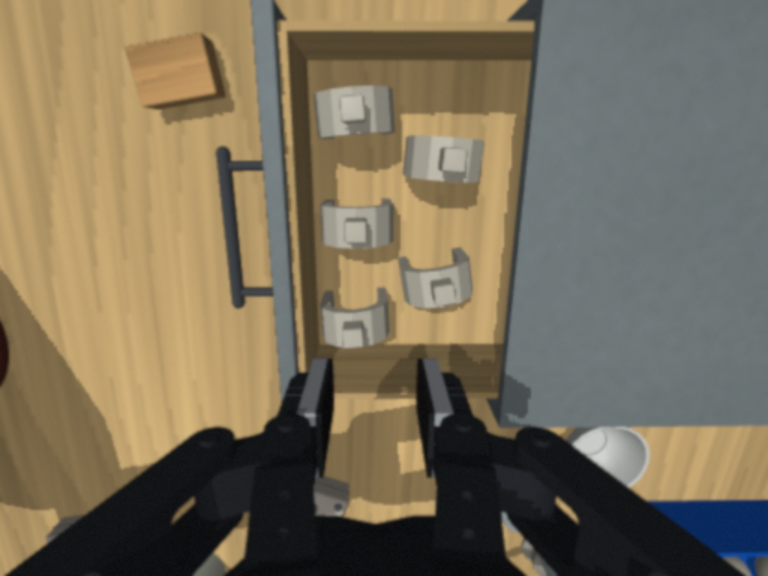

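Five arches, with stubs in the view at (352,108), (453,159), (354,231), (443,294) and (352,337). Stub tops are at z=0.1127, which matches 22+90 mm. I'll grip each along its own y and hang them at -124, -62, 0, +62 and +124 mm along the bar.

```bash
python3 -c "
from h import *
print(goto([.4938,.2483,.14],97)); print(goto([.4938,.2483,.094],97))"
```

```text
([10.95, -0.8, 16.89], [-0.1, -0.2, -94.5])
([10.95, -0.78, 21.49], [-0.1, -0.2, -94.5])
```

>>> move_arm(
  plan=[
    [[11, -0.8, 16.5], [0, 0, -94.5]],
    [[11, -0.8, 16.5], [0, 0, -94.5]],
    [[11, -0.8, 16.5], [0, 0, -94.5]],
    [[11, -0.8, 16.5], [0, 0, -94.5]],
    [[11, -0.8, 16.5], [0, 0, -94.5]],
    [[11, -0.8, 16.5], [0, 0, -94.5]],
    [[11, -0.8, 16.5], [0, 0, -94.5]],
    [[11, -0.8, 16.5], [0, 0, -94.5]],
    [[11, -0.8, 16.5], [0, 0, -94.5]],
    [[11, -0.8, 16.5], [0, 0, -94.5]],
    [[11, -0.8, 16.5], [0, 0, -94.5]],
    [[11, -0.8, 16.5], [0, 0, -94.5]],
    [[11, -0.8, 16.5], [0, 0, -94.5]],
    [[11, -0.8, 16.5], [0, 0, -94.5]],
    [[11, -0.8, 16.5], [0, 0, -94.5]],
    [[11, -0.8, 16.5], [0, 0, -94.5]],
  ],
  hand=-0.06,
)

```text
time: 7.63
eef_pos: [0.494, 0.2484, 0.1446]
tcp_rot: [-0.06, 0.998, -0.0, -0.001]
force: [0.2, 0.4, -0.5]
width: 0.0403
grasp_force: 0.0
```

```bash
python3 -c "
from h import *
print(goto([.4938,.2483,.094],97))"
```

```text
([0.01, -0.0, 5.06], [-0.0, -0.1, -0.1])
```

Controlled to well under a millimetre.

>>> move_arm(
  plan=[
    [[0, 0, 2.5], [0, 0, 0]],
    [[0, 0, 4.2], [0, 0, 0]],
    [[0, 0, 5], [0, 0, 0]],
    [[0, 0, 5], [0, 0, 0]],
    [[0, 0, 5], [0, 0, 0]],
  ],
)

```text
time: 8.05
eef_pos: [0.4949, 0.2484, 0.0949]
tcp_rot: [-0.061, 0.998, -0.0, -0.001]
force: [-0.4, 0.1, -0.0]
width: 0.04
grasp_force: 0.0
```

>>> move_arm(
  plan=[
    [[0, 0, 0], [0, 0, 0]],
    [[0, 0, 0], [0, 0, 0]],
    [[0, 0, 0], [0, 0, 0]],
    [[0, 0, 0], [0, 0, 0]],
    [[0, 0, 0], [0, 0, 0]],
    [[0, 0, -2], [0, 0, 0]],
    [[0, 0, -5], [0, 0, 0]],
    [[0, 0, -9], [0, 0, 0]],
    [[0, 0, -13], [0, 0, 0]],
    [[0, 0, -17], [0, 0, 0]],
    [[0, 0, -18], [0, 0, 0]],
    [[0, 0, -18], [0, 0, 0]],
  ],
  hand=-1,
)

```text
time: 9.05
eef_pos: [0.4978, 0.2495, 0.2805]
tcp_rot: [-0.061, 0.998, 0.001, 0.005]
force: [-0.3, 0.5, -0.8]
width: 0.0166
grasp_force: 40.1
```

```bash
cat > plan.py <<'E'
import sys
from h import *
B=np.array([.575,-.306]); a=np.radians(28.8); D=np.array([np.cos(a),np.sin(a)])
s=float(sys.argv[1]); p=B+D*s; np.set_printoptions(precision=3,suppress=True)
print('hang hover',goto([*p,.27],28.8),'low z',goto([*p,.15],28.8)[0])
E
python3 plan.py -.124
```

```text
hang hover ([10.66, -60.68, 0.82], [0.4, 0.4, 68.2]) low z [10.77, -60.7, 12.82]
```

>>> move_arm(
  plan=[
    [[10.7, -60.7, 1], [0, 0, 68]],
    [[10.7, -60.7, 1], [0, 0, 68]],
    [[10.7, -60.7, 1], [0, 0, 68]],
    [[10.7, -60.7, 1], [0, 0, 68]],
    [[10.7, -60.7, 1], [0, 0, 68]],
    [[10.7, -60.7, 1], [0, 0, 68]],
    [[10.7, -60.7, 1], [0, 0, 68]],
    [[10.7, -60.7, 1], [0, 0, 68]],
    [[10.7, -60.7, 1], [0, 0, 68]],
    [[10.7, -60.7, 1], [0, 0, 68]],
    [[10.7, -60.7, 1], [0, 0, 68]],
    [[10.7, -60.7, 1], [0, 0, 68]],
    [[10.7, -60.7, 1], [0, 0, 68]],
    [[10.7, -60.7, 1], [0, 0, 68]],
    [[10.7, -60.7, 1], [0, 0, 68]],
    [[10.7, -60.7, 1], [0, 0, 68]],
    [[10.7, -60.7, 1], [0, 0, 68]],
    [[10.7, -60.7, 1], [0, 0, 68]],
    [[10.7, -60.7, 1], [0, 0, 68]],
  ],
)

```text
time: 10.63
eef_pos: [0.4628, -0.3652, 0.2634]
tcp_rot: [0.507, 0.862, 0.001, -0.002]
force: [0.3, 0.6, -0.2]
width: 0.017
grasp_force: 40.1
```

```bash
python3 plan.py -.124; python3 - <<'E'
from h import *
s=read_state(); C=cam('wrist',s); im,d=grab_frame('wrist'); save(im,'w3.png')
P,uv=cloud(C,d)
b=P[(P[:,2]>.128)&(P[:,2]<.14)&(P[:,1]<-.15)&(abs(P[:,0]-.575)<.16)]
v=cv2.fitLine(b[:,:2].astype(np.float32),cv2.DIST_HUBER,0,.01,.01).ravel(); print(len(b),v,np.degrees(np.arctan2(v[1],v[0])),np.percentile(b[:,2],95),np.percentile((b[:,:2]-v[2:])@[-v[1],v[0]],[3,97]))
print('offset of B from line',(np.array([.575,-.306])-v[2:])@[-v[1],v[0]])
E
```

```text
hang hover ([-0.22, 0.28, -0.66], [-0.0, -0.2, 0.3]) low z [-0.26, 0.29, 11.34]
3655 [ 0.8770414   0.4804148   0.56124324 -0.3135461 ] 28.712496 0.13875823214257746 [-0.00774337  0.00492875]
offset of B from line 9.281388471505037e-06
```

View pics/w3.png

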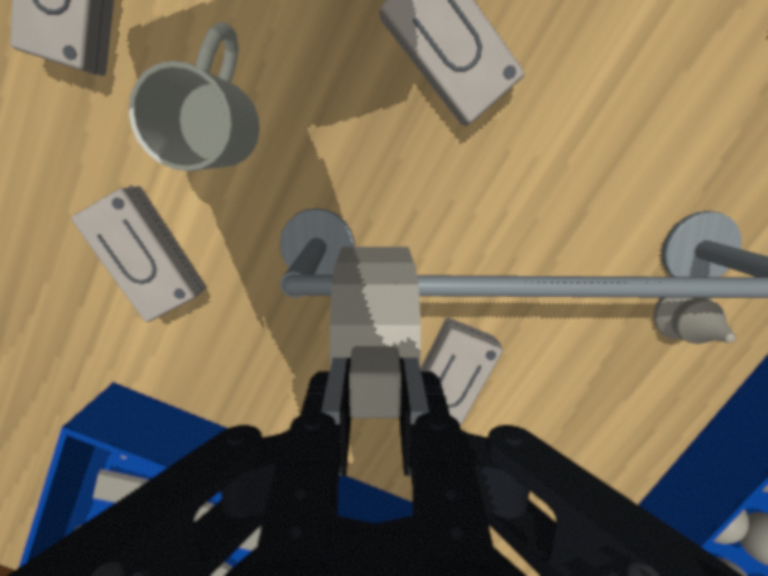

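The arch is held upright between the fingers at (375,380), and the wrist view gives the same bar line as before. Lowering.

>>> move_arm(
  plan=[
    [[-0.2, 0.3, 3], [0, 0, 0]],
    [[-0.2, 0.3, 6.5], [0, 0, 0]],
    [[-0.2, 0.3, 9], [0, 0, 0]],
    [[-0.2, 0.3, 10.5], [0, 0, 0]],
    [[-0.2, 0.3, 11.2], [0, 0, 0]],
    [[-0.2, 0.3, 11.4], [0, 0, 0]],
    [[-0.2, 0.3, 11.4], [0, 0, 0]],
    [[-0.2, 0.3, 11.4], [0, 0, 0]],
  ],
)

```text
time: 11.35
eef_pos: [0.4675, -0.3668, 0.152]
tcp_rot: [0.507, 0.862, -0.0, 0.001]
force: [0.2, 0.7, -0.8]
width: 0.0168
grasp_force: 40.1
```

```bash
python3 -c "
from h import *
s=read_state();print(s['force'],s['eef_pos'],goto([.466,-.3657,.149],28.8))"
```

```text
[ 0.18038236  0.74626633 -0.8240182 ] [ 0.46748386 -0.36684343  0.15200746] ([0.17, -0.07, 0.3], [0.0, 0.1, 0.3])
```

>>> move_arm(
  plan=[
    [[0.1, 0, 0.15], [0, 0, 0]],
    [[0.1, 0, 0.3], [0, 0, 0]],
    [[0.1, 0, 0.35], [0, 0, 0]],
    [[0.1, 0, 0.35], [0, 0, 0]],
  ],
)

```text
time: 11.68
eef_pos: [0.4676, -0.3671, 0.1508]
tcp_rot: [0.507, 0.862, -0.0, 0.002]
force: [-1.5, 1.9, 6.9]
width: 0.0169
grasp_force: 41.1
```

Touched down on the bar at z=0.151. Release.

>>> move_arm(
  plan=[
    [[0.1, 0, 0.2], [0, 0, 0]],
    [[0.1, 0, 0.2], [0, 0, 0]],
    [[0.1, 0, 0.2], [0, 0, 0]],
    [[0.1, 0, 0.2], [0, 0, 0]],
    [[0.1, 0, -2], [0, 0, 0]],
    [[0.1, 0, -5], [0, 0, 0]],
    [[0.1, 0, -9], [0, 0, 0]],
    [[0.1, 0, -12], [0, 0, 0]],
    [[0.1, 0, -12], [0, 0, 0]],
  ],
  hand=-0.06,
)

```text
time: 12.43
eef_pos: [0.4691, -0.3687, 0.2767]
tcp_rot: [0.507, 0.862, -0.002, 0.007]
force: [0.5, -1.1, 2.0]
width: 0.0402
grasp_force: 0.0
```

```bash
python3 - <<'E'
from h import *
print(goto([.572,.2152,.14],88.6))
s=read_state(); C=cam('wrist',s); im,d=grab_frame('wrist'); save(im,'w4.png')
P,uv=cloud(C,d)
b=P[(P[:,2]>.158)&(P[:,2]<.18)&(np.hypot(P[:,0]-.467,P[:,1]+.367)<.06)]
print(len(b),b.mean(0),cv2.minAreaRect(b[:,:2].astype(np.float32)))
E
```

```text
([46.26, 37.26, 13.17], [-0.2, 0.9, -59.6])
389 [ 0.46296332 -0.36055613  0.16532346] ((0.46317505836486816, -0.3608357608318329), (0.0174348633736372, 0.01776611991226673), 28.738849639892578)
```

View pics/w4.png

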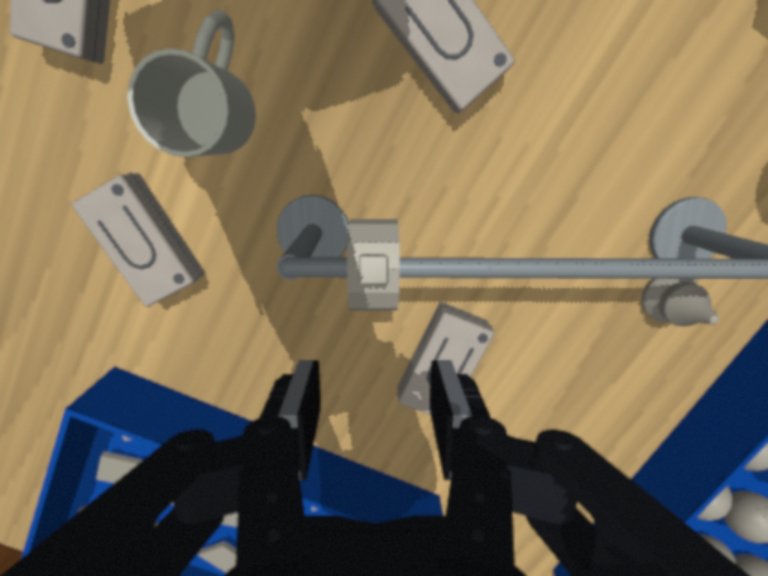

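The first arch hangs upright, stub at (373,270), top at z=0.165. Next is the second.

>>> move_arm(
  plan=[
    [[46.3, 37.3, 12.9], [0, 0, -59.6]],
    [[46.3, 37.3, 12.9], [0, 0, -59.6]],
    [[46.3, 37.3, 12.9], [0, 0, -59.6]],
    [[46.3, 37.3, 12.9], [0, 0, -59.6]],
    [[46.3, 37.3, 12.9], [0, 0, -59.6]],
    [[46.3, 37.3, 12.9], [0, 0, -59.6]],
    [[46.3, 37.3, 12.9], [0, 0, -59.6]],
    [[46.3, 37.3, 12.9], [0, 0, -59.6]],
    [[46.3, 37.3, 12.9], [0, 0, -59.6]],
    [[46.3, 37.3, 12.9], [0, 0, -59.6]],
    [[46.3, 37.3, 12.9], [0, 0, -59.6]],
    [[46.3, 37.3, 12.9], [0, 0, -59.6]],
    [[46.3, 37.3, 12.9], [0, 0, -59.6]],
    [[46.3, 37.3, 12.9], [0, 0, -59.6]],
    [[46.3, 37.3, 12.9], [0, 0, -59.6]],
    [[46.3, 37.3, 12.9], [0, 0, -59.6]],
    [[46.3, 37.3, 12.9], [0, 0, -59.6]],
    [[46.3, 37.3, 12.9], [0, 0, -59.6]],
    [[46.3, 37.3, 12.9], [0, 0, -59.6]],
  ],
)

```text
time: 14.07
eef_pos: [0.5672, 0.219, 0.1383]
tcp_rot: [0.013, 1.0, -0.0, -0.0]
force: [-0.1, -0.6, 0.3]
width: 0.0401
grasp_force: 0.0
```

```bash
python3 -c "
from h import *
print(goto([.572,.2152,.094],88.6))"
```

```text
([-0.5, -0.36, 4.43], [-0.0, -0.1, -0.1])
```

>>> move_arm(
  plan=[
    [[-0.5, -0.4, 1], [0, 0, 0]],
    [[-0.5, -0.4, 3], [0, 0, 0]],
    [[-0.5, -0.4, 4.4], [0, 0, 0]],
    [[-0.5, -0.4, 4.4], [0, 0, 0]],
    [[-0.5, -0.4, 4.4], [0, 0, 0]],
  ],
)

```text
time: 14.48
eef_pos: [0.5711, 0.2149, 0.093]
tcp_rot: [0.013, 1.0, -0.001, -0.002]
force: [0.0, 0.3, 0.3]
width: 0.0403
grasp_force: 0.0
```

>>> move_arm(
  plan=[
    [[0, 0, 0], [0, 0, 0]],
    [[0, 0, 0], [0, 0, 0]],
    [[0, 0, 0], [0, 0, 0]],
    [[0, 0, 0], [0, 0, 0]],
    [[0, 0, 0], [0, 0, 0]],
    [[0, 0, -2], [0, 0, 0]],
    [[0, 0, -5], [0, 0, 0]],
    [[0, 0, -9], [0, 0, 0]],
    [[0, 0, -13], [0, 0, 0]],
    [[0, 0, -17], [0, 0, 0]],
    [[0, 0, -18], [0, 0, 0]],
    [[0, 0, -18], [0, 0, 0]],
    [[0, 0, -18], [0, 0, 0]],
    [[0, 0, -18], [0, 0, 0]],
  ],
  hand=-1,
)

```text
time: 15.65
eef_pos: [0.5707, 0.2158, 0.2715]
tcp_rot: [0.012, 1.0, -0.001, -0.003]
force: [-0.5, 0.5, -1.0]
width: 0.0168
grasp_force: 41.0
```

```bash
python3 plan.py -.062
```

```text
hang hover ([3.67, -55.27, 0.25], [-0.2, -0.2, 59.8]) low z [3.61, -55.25, 12.25]
```

>>> move_arm(
  plan=[
    [[3.7, -55.3, 0], [0, 0, 59.8]],
    [[3.7, -55.3, 0], [0, 0, 59.8]],
    [[3.7, -55.3, 0], [0, 0, 59.8]],
    [[3.7, -55.3, 0], [0, 0, 59.8]],
    [[3.7, -55.3, 0], [0, 0, 59.8]],
    [[3.7, -55.3, 0], [0, 0, 59.8]],
    [[3.7, -55.3, 0], [0, 0, 59.8]],
    [[3.7, -55.3, 0], [0, 0, 59.8]],
    [[3.7, -55.3, 0], [0, 0, 59.8]],
    [[3.7, -55.3, 0], [0, 0, 59.8]],
    [[3.7, -55.3, 0], [0, 0, 59.8]],
    [[3.7, -55.3, 0], [0, 0, 59.8]],
    [[3.7, -55.3, 0], [0, 0, 59.8]],
    [[3.7, -55.3, 0], [0, 0, 59.8]],
    [[3.7, -55.3, 0], [0, 0, 59.8]],
    [[3.7, -55.3, 0], [0, 0, 59.8]],
    [[3.7, -55.3, 0], [0, 0, 59.8]],
    [[3.7, -55.3, 0], [0, 0, 59.8]],
  ],
)

```text
time: 17.15
eef_pos: [0.5221, -0.3337, 0.2736]
tcp_rot: [0.508, 0.861, 0.0, -0.001]
force: [-0.7, 0.6, -1.8]
width: 0.0171
grasp_force: 41.0
```

```bash
python3 plan.py -.062
```

```text
hang hover ([-0.12, -0.23, 0.36], [-0.0, -0.1, 0.1]) low z [-0.15, -0.23, 12.36]
```

>>> move_arm(
  plan=[
    [[-0.1, -0.2, 3], [0, 0, 0]],
    [[-0.1, -0.2, 6.5], [0, 0, 0]],
    [[-0.1, -0.2, 9.5], [0, 0, 0]],
    [[-0.1, -0.2, 11.2], [0, 0, 0]],
    [[-0.1, -0.2, 12], [0, 0, 0]],
    [[-0.1, -0.2, 12.3], [0, 0, 0]],
    [[-0.1, -0.2, 12.5], [0, 0, 0]],
    [[-0.1, -0.2, 12.5], [0, 0, 0]],
  ],
)

```text
time: 17.82
eef_pos: [0.5218, -0.3377, 0.1511]
tcp_rot: [0.509, 0.861, -0.0, 0.001]
force: [-0.1, 0.4, -1.1]
width: 0.0169
grasp_force: 41.0
```

>>> move_arm(
  plan=[
    [[0, 0, 0.1], [0, 0, 0]],
    [[0, 0, 0.2], [0, 0, 0]],
    [[0, 0, 0.2], [0, 0, 0]],
  ],
)

```text
time: 18.07
eef_pos: [0.5218, -0.3383, 0.1494]
tcp_rot: [0.509, 0.861, -0.0, 0.001]
force: [-0.2, -0.2, 0.8]
width: 0.0173
grasp_force: 41.3
```

>>> move_arm(
  plan=[
    [[0, 0, 0.1], [0, 0, 0]],
    [[0, 0, 0.1], [0, 0, 0]],
    [[0, 0, 0], [0, 0, 0]],
    [[0, 0, 0], [0, 0, 0]],
    [[0, 0, -2], [0, 0, 0]],
    [[0, 0, -5], [0, 0, 0]],
    [[0, 0, -9], [0, 0, 0]],
    [[0, 0, -12], [0, 0, 0]],
    [[0, 0, -12], [0, 0, 0]],
    [[0, 0, -12], [0, 0, 0]],
    [[0, 0, -12], [0, 0, 0]],
  ],
  hand=-0.06,
)

```text
time: 18.98
eef_pos: [0.5205, -0.3375, 0.2674]
tcp_rot: [0.509, 0.861, 0.0, -0.0]
force: [-1.2, 0.2, 0.1]
width: 0.0403
grasp_force: 0.0
```

```bash
cat > chk.py <<'E'
from h import *
import sys
np.set_printoptions(precision=4,suppress=True)
# stubs of hung arches in rail frame
s=read_state(); name=sys.argv[1]; C=cam(name,s); im,d=grab_frame(name)
if len(sys.argv)>2: save(im,sys.argv[2])
P,uv=cloud(C,d); B=np.array([.575,-.306]); a=np.radians(28.8)
m=np.zeros(d.shape,np.uint8); k=(P[:,2]>.155)&(P[:,2]<.175)&(P[:,1]<-.15)&(P[:,0]>.4)&(P[:,0]<.75)
m[uv[k,1],uv[k,0]]=1; Z=np.zeros(d.shape+(3,)); Z[uv[:,1],uv[:,0]]=P
n,L,S,c=cv2.connectedComponentsWithStats(m)
for i in range(1,n):
    if S[i,4]>25:
        q=Z[L==i]; w=q.mean(0); r=w[:2]-B; print('hung',S[i,4],w,'along %.3f perp %.3f'%(r@[np.cos(a),np.sin(a)],r@[-np.sin(a),np.cos(a)]))
E
python3 chk.py wrist; python3 -c "
from h import *
print(goto([.4985,.157,.145],92.7))"
```

```text
hung 455 [ 0.4644 -0.3612  0.1649] along -0.124 perp 0.005
hung 431 [ 0.5211 -0.339   0.1652] along -0.063 perp -0.003
([44.29, 21.94, 12.21], [0.0, -0.2, -63.9])
```

Both hang. Third (C).

>>> move_arm(
  plan=[
    [[44.3, 21.9, 12.2], [0, 0, -63.9]],
    [[44.3, 21.9, 12.2], [0, 0, -63.9]],
    [[44.3, 21.9, 12.2], [0, 0, -63.9]],
    [[44.3, 21.9, 12.2], [0, 0, -63.9]],
    [[44.3, 21.9, 12.2], [0, 0, -63.9]],
    [[44.3, 21.9, 12.2], [0, 0, -63.9]],
    [[44.3, 21.9, 12.2], [0, 0, -63.9]],
    [[44.3, 21.9, 12.2], [0, 0, -63.9]],
    [[44.3, 21.9, 12.2], [0, 0, -63.9]],
    [[44.3, 21.9, 12.2], [0, 0, -63.9]],
    [[44.3, 21.9, 12.2], [0, 0, -63.9]],
    [[44.3, 21.9, 12.2], [0, 0, -63.9]],
    [[44.3, 21.9, 12.2], [0, 0, -63.9]],
    [[44.3, 21.9, 12.2], [0, 0, -63.9]],
    [[44.3, 21.9, 12.2], [0, 0, -63.9]],
    [[44.3, 21.9, 12.2], [0, 0, -63.9]],
    [[44.3, 21.9, 12.2], [0, 0, -63.9]],
    [[44.3, 21.9, 12.2], [0, 0, -63.9]],
    [[44.3, 21.9, 12.2], [0, 0, -63.9]],
  ],
)

```text
time: 20.62
eef_pos: [0.4997, 0.1549, 0.1462]
tcp_rot: [-0.023, 1.0, -0.0, 0.0]
force: [0.5, -0.1, 0.8]
width: 0.0404
grasp_force: 0.0
```

```bash
python3 -c "
from h import *
print(goto([.4985,.157,.094],92.7))"
```

```text
([0.11, 0.22, 5.22], [-0.0, 0.0, -0.1])
```

>>> move_arm(
  plan=[
    [[0.1, 0.2, 2], [0, 0, 0]],
    [[0.1, 0.2, 4], [0, 0, 0]],
    [[0.1, 0.2, 5.2], [0, 0, 0]],
    [[0.1, 0.2, 5.2], [0, 0, 0]],
    [[0.1, 0.2, 5.2], [0, 0, 0]],
  ],
)

```text
time: 21.03
eef_pos: [0.4975, 0.1575, 0.0932]
tcp_rot: [-0.023, 1.0, -0.0, -0.001]
force: [-0.6, -0.8, -0.4]
width: 0.0404
grasp_force: 0.0
```

>>> move_arm(
  plan=[
    [[0, 0, 0], [0, 0, 0]],
    [[0, 0, 0], [0, 0, 0]],
    [[0, 0, 0], [0, 0, 0]],
    [[0, 0, 0], [0, 0, 0]],
    [[0, 0, 0], [0, 0, 0]],
    [[0, 0, -2], [0, 0, 0]],
    [[0, 0, -5], [0, 0, 0]],
    [[0, 0, -9], [0, 0, 0]],
    [[0, 0, -13], [0, 0, 0]],
    [[0, 0, -17], [0, 0, 0]],
    [[0, 0, -18], [0, 0, 0]],
    [[0, 0, -18], [0, 0, 0]],
    [[0, 0, -18], [0, 0, 0]],
    [[0, 0, -18], [0, 0, 0]],
  ],
  hand=-1,
)

```text
time: 22.2
eef_pos: [0.4963, 0.1577, 0.2708]
tcp_rot: [-0.024, 1.0, -0.0, -0.003]
force: [0.5, 0.3, -2.2]
width: 0.0169
grasp_force: 40.7
```

```bash
python3 plan.py 0
```

```text
hang hover ([-5.66, -46.69, 0.08], [-0.2, -0.2, 63.9]) low z [-5.72, -46.69, 12.08]
```

>>> move_arm(
  plan=[
    [[-5.7, -46.7, 0], [0, 0, 63.9]],
    [[-5.7, -46.7, 0], [0, 0, 63.9]],
    [[-5.7, -46.7, 0], [0, 0, 63.9]],
    [[-5.7, -46.7, 0], [0, 0, 63.9]],
    [[-5.7, -46.7, 0], [0, 0, 63.9]],
    [[-5.7, -46.7, 0], [0, 0, 63.9]],
    [[-5.7, -46.7, 0], [0, 0, 63.9]],
    [[-5.7, -46.7, 0], [0, 0, 63.9]],
    [[-5.7, -46.7, 0], [0, 0, 63.9]],
    [[-5.7, -46.7, 0], [0, 0, 63.9]],
    [[-5.7, -46.7, 0], [0, 0, 63.9]],
    [[-5.7, -46.7, 0], [0, 0, 63.9]],
    [[-5.7, -46.7, 0], [0, 0, 63.9]],
    [[-5.7, -46.7, 0], [0, 0, 63.9]],
    [[-5.7, -46.7, 0], [0, 0, 63.9]],
    [[-5.7, -46.7, 0], [0, 0, 63.9]],
  ],
)

```text
time: 23.53
eef_pos: [0.5768, -0.3036, 0.2726]
tcp_rot: [0.508, 0.861, 0.0, -0.001]
force: [0.7, 0.9, -1.8]
width: 0.0172
grasp_force: 40.7
```

```bash
python3 plan.py 0
```

```text
hang hover ([-0.12, -0.27, 0.26], [-0.0, -0.1, 0.1]) low z [-0.15, -0.27, 12.26]
```

>>> move_arm(
  plan=[
    [[-0.1, -0.3, 3], [0, 0, 0]],
    [[-0.1, -0.3, 6.5], [0, 0, 0]],
    [[-0.1, -0.3, 9.5], [0, 0, 0]],
    [[-0.1, -0.3, 11.2], [0, 0, 0]],
    [[-0.1, -0.3, 12], [0, 0, 0]],
    [[-0.1, -0.3, 12.3], [0, 0, 0]],
    [[-0.1, -0.3, 12.5], [0, 0, 0]],
    [[-0.1, -0.3, 12.6], [0, 0, 0]],
    [[-0.1, -0.3, 12.6], [0, 0, 0]],
  ],
)

```text
time: 24.28
eef_pos: [0.5758, -0.3082, 0.1491]
tcp_rot: [0.509, 0.861, -0.0, 0.001]
force: [0.1, -0.3, -0.2]
width: 0.0173
grasp_force: 40.7
```

>>> move_arm(
  plan=[
    [[0, 0, 0.05], [0, 0, 0]],
    [[0, 0, 0.1], [0, 0, 0]],
    [[0, 0, 0.1], [0, 0, 0]],
  ],
)

```text
time: 24.53
eef_pos: [0.5759, -0.3085, 0.1487]
tcp_rot: [0.509, 0.861, 0.0, 0.001]
force: [-0.1, 0.7, 4.8]
width: 0.017
grasp_force: 41.4
```

>>> move_arm(
  plan=[
    [[0, 0, 0], [0, 0, 0]],
    [[0, 0, 0], [0, 0, 0]],
    [[0, 0, 0], [0, 0, 0]],
    [[0, 0, 0], [0, 0, 0]],
    [[0, 0, -2], [0, 0, 0]],
    [[0, 0, -5], [0, 0, 0]],
    [[0, 0, -9], [0, 0, 0]],
    [[0, 0, -12], [0, 0, 0]],
    [[0, 0, -12], [0, 0, 0]],
    [[0, 0, -12], [0, 0, 0]],
    [[0, 0, -12], [0, 0, 0]],
  ],
  hand=-0.06,
)

```text
time: 25.45
eef_pos: [0.5746, -0.3079, 0.2662]
tcp_rot: [0.509, 0.861, 0.0, -0.0]
force: [-0.7, -0.1, -0.7]
width: 0.0404
grasp_force: 0.0
```

```bash
python3 chk.py wrist; python3 -c "
from h import *
print(goto([.575,.107,.145],102.5))"
```

```text
hung 511 [ 0.4653 -0.3613  0.1644] along -0.123 perp 0.004
hung 491 [ 0.5219 -0.3387  0.1645] along -0.062 perp -0.003
hung 450 [ 0.5748 -0.3086  0.1651] along -0.001 perp -0.002
([36.24, 20.08, 12.06], [0.0, -0.2, -73.7])
```

>>> move_arm(
  plan=[
    [[36.2, 20.1, 12], [0, 0, -73.7]],
    [[36.2, 20.1, 12], [0, 0, -73.7]],
    [[36.2, 20.1, 12], [0, 0, -73.7]],
    [[36.2, 20.1, 12], [0, 0, -73.7]],
    [[36.2, 20.1, 12], [0, 0, -73.7]],
    [[36.2, 20.1, 12], [0, 0, -73.7]],
    [[36.2, 20.1, 12], [0, 0, -73.7]],
    [[36.2, 20.1, 12], [0, 0, -73.7]],
    [[36.2, 20.1, 12], [0, 0, -73.7]],
    [[36.2, 20.1, 12], [0, 0, -73.7]],
    [[36.2, 20.1, 12], [0, 0, -73.7]],
    [[36.2, 20.1, 12], [0, 0, -73.7]],
    [[36.2, 20.1, 12], [0, 0, -73.7]],
    [[36.2, 20.1, 12], [0, 0, -73.7]],
    [[36.2, 20.1, 12], [0, 0, -73.7]],
    [[36.2, 20.1, 12], [0, 0, -73.7]],
  ],
)

```text
time: 26.83
eef_pos: [0.5772, 0.1044, 0.1473]
tcp_rot: [-0.108, 0.994, -0.0, 0.0]
force: [0.4, 0.6, 0.7]
width: 0.0401
grasp_force: 0.0
```

```bash
python3 -c "
from h import *
print(goto([.575,.107,.094],102.5))"
```

```text
([0.16, 0.31, 5.33], [-0.0, 0.0, -0.1])
```

>>> move_arm(
  plan=[
    [[0.2, 0.3, 2], [0, 0, 0]],
    [[0.2, 0.3, 4], [0, 0, 0]],
    [[0.2, 0.3, 5.3], [0, 0, 0]],
    [[0.2, 0.3, 5.3], [0, 0, 0]],
    [[0.2, 0.3, 5.3], [0, 0, 0]],
  ],
)

```text
time: 27.25
eef_pos: [0.5734, 0.1077, 0.0931]
tcp_rot: [-0.108, 0.994, 0.0, -0.001]
force: [-0.2, 0.8, -0.1]
width: 0.0403
grasp_force: 0.0
```

>>> move_arm(
  plan=[
    [[0, 0, 0], [0, 0, 0]],
    [[0, 0, 0], [0, 0, 0]],
    [[0, 0, 0], [0, 0, 0]],
    [[0, 0, 0], [0, 0, 0]],
    [[0, 0, 0], [0, 0, 0]],
    [[0, 0, -2], [0, 0, 0]],
    [[0, 0, -5], [0, 0, 0]],
    [[0, 0, -9], [0, 0, 0]],
    [[0, 0, -13], [0, 0, 0]],
    [[0, 0, -17], [0, 0, 0]],
    [[0, 0, -18], [0, 0, 0]],
    [[0, 0, -18], [0, 0, 0]],
    [[0, 0, -18], [0, 0, 0]],
    [[0, 0, -18], [0, 0, 0]],
  ],
  hand=-1,
)

```text
time: 28.42
eef_pos: [0.5721, 0.1084, 0.2704]
tcp_rot: [-0.109, 0.994, 0.0, -0.003]
force: [-0.5, -0.3, -2.0]
width: 0.0167
grasp_force: 40.7
```

```bash
python3 plan.py 0.062
```

```text
hang hover ([2.75, -38.78, 0.02], [-0.2, -0.3, 73.7]) low z [2.69, -38.79, 12.02]
```

>>> move_arm(
  plan=[
    [[2.6, -39, 0], [0, 0, 73.7]],
    [[2.6, -39, 0], [0, 0, 73.7]],
    [[2.6, -39, 0], [0, 0, 73.7]],
    [[2.6, -39, 0], [0, 0, 73.7]],
    [[2.6, -39, 0], [0, 0, 73.7]],
    [[2.6, -39, 0], [0, 0, 73.7]],
    [[2.6, -39, 0], [0, 0, 73.7]],
    [[2.6, -39, 0], [0, 0, 73.7]],
    [[2.6, -39, 0], [0, 0, 73.7]],
    [[2.6, -39, 0], [0, 0, 73.7]],
    [[2.6, -39, 0], [0, 0, 73.7]],
    [[2.6, -39, 0], [0, 0, 73.7]],
    [[2.6, -39, 0], [0, 0, 73.7]],
    [[2.6, -39, 0], [0, 0, 73.7]],
    [[2.6, -39, 0], [0, 0, 73.7]],
    [[2.6, -39, 0], [0, 0, 73.7]],
  ],
)

```text
time: 29.75
eef_pos: [0.6331, -0.2768, 0.2734]
tcp_rot: [0.508, 0.861, 0.0, -0.0]
force: [-0.4, 0.2, -0.8]
width: 0.0171
grasp_force: 40.7
```

```bash
python3 plan.py 0.062
```

```text
hang hover ([0.24, -0.3, 0.34], [-0.0, -0.0, 0.1]) low z [0.23, -0.3, 12.34]
```

>>> move_arm(
  plan=[
    [[0.2, -0.3, 3], [0, 0, 0]],
    [[0.2, -0.3, 6.5], [0, 0, 0]],
    [[0.2, -0.3, 9.5], [0, 0, 0]],
    [[0.2, -0.3, 11.2], [0, 0, 0]],
    [[0.2, -0.3, 12], [0, 0, 0]],
    [[0.2, -0.3, 12.4], [0, 0, 0]],
    [[0.2, -0.3, 12.6], [0, 0, 0]],
    [[0.2, -0.3, 12.7], [0, 0, 0]],
    [[0.2, -0.3, 12.7], [0, 0, 0]],
  ],
)

```text
time: 30.5
eef_pos: [0.6305, -0.2778, 0.1488]
tcp_rot: [0.509, 0.861, 0.0, 0.001]
force: [-0.7, 1.2, 0.8]
width: 0.017
grasp_force: 40.9
```

>>> move_arm(
  plan=[
    [[0, 0, 0.05], [0, 0, 0]],
    [[0, 0, 0.1], [0, 0, 0]],
    [[0, 0, 0.1], [0, 0, 0]],
  ],
)

```text
time: 30.75
eef_pos: [0.6306, -0.2778, 0.1487]
tcp_rot: [0.509, 0.861, 0.0, 0.001]
force: [-2.3, 2.0, 6.5]
width: 0.0169
grasp_force: 41.7
```

>>> move_arm(
  plan=[
    [[0, 0, 0], [0, 0, 0]],
    [[0, 0, 0], [0, 0, 0]],
    [[0, 0, 0], [0, 0, 0]],
    [[0, 0, 0], [0, 0, 0]],
    [[0, 0, -2], [0, 0, 0]],
    [[0, 0, -5], [0, 0, 0]],
    [[0, 0, -9], [0, 0, 0]],
    [[0, 0, -12], [0, 0, 0]],
    [[0, 0, -12], [0, 0, 0]],
    [[0, 0, -12], [0, 0, 0]],
    [[0, 0, -12], [0, 0, 0]],
  ],
  hand=-0.06,
)

```text
time: 31.67
eef_pos: [0.6292, -0.2775, 0.2651]
tcp_rot: [0.509, 0.861, -0.0, -0.0]
force: [0.1, -1.5, -1.9]
width: 0.0402
grasp_force: 0.0
```

```bash
python3 chk.py wrist; python3 -c "
from h import *
print(goto([.4995,.0646,.145],94.5))"
```

```text
hung 555 [ 0.4664 -0.3606  0.1639] along -0.121 perp 0.004
hung 475 [ 0.5756 -0.3081  0.1647] along -0.001 perp -0.002
hung 449 [ 0.6293 -0.2779  0.1651] along 0.061 perp -0.002
hung 518 [ 0.5227 -0.3384  0.1641] along -0.061 perp -0.003
([36.14, 5.18, 11.96], [0.0, -0.2, -65.7])
```

>>> move_arm(
  plan=[
    [[36.3, 5.1, 11.7], [0, 0, -65.7]],
    [[36.3, 5.1, 11.7], [0, 0, -65.7]],
    [[36.3, 5.1, 11.7], [0, 0, -65.7]],
    [[36.3, 5.1, 11.7], [0, 0, -65.7]],
    [[36.3, 5.1, 11.7], [0, 0, -65.7]],
    [[36.3, 5.1, 11.7], [0, 0, -65.7]],
    [[36.3, 5.1, 11.7], [0, 0, -65.7]],
    [[36.3, 5.1, 11.7], [0, 0, -65.7]],
    [[36.3, 5.1, 11.7], [0, 0, -65.7]],
    [[36.3, 5.1, 11.7], [0, 0, -65.7]],
    [[36.3, 5.1, 11.7], [0, 0, -65.7]],
    [[36.3, 5.1, 11.7], [0, 0, -65.7]],
    [[36.3, 5.1, 11.7], [0, 0, -65.7]],
    [[36.3, 5.1, 11.7], [0, 0, -65.7]],
    [[36.3, 5.1, 11.7], [0, 0, -65.7]],
  ],
)

```text
time: 32.97
eef_pos: [0.5005, 0.0637, 0.1495]
tcp_rot: [-0.038, 0.999, -0.0, 0.001]
force: [-0.5, 0.2, 0.6]
width: 0.0401
grasp_force: 0.0
```

```bash
python3 -c "
from h import *
print(goto([.4995,.0646,.094],94.5))"
```

```text
([0.1, 0.1, 5.55], [-0.0, 0.1, -0.1])
```

>>> move_arm(
  plan=[
    [[0.1, 0.1, 2], [0, 0, 0]],
    [[0.1, 0.1, 4], [0, 0, 0]],
    [[0.1, 0.1, 5.5], [0, 0, 0]],
    [[0.1, 0.1, 5.5], [0, 0, 0]],
    [[0.1, 0.1, 5.5], [0, 0, 0]],
  ],
)

```text
time: 33.38
eef_pos: [0.4979, 0.0652, 0.0934]
tcp_rot: [-0.039, 0.999, 0.0, -0.001]
force: [1.0, 0.5, 0.2]
width: 0.0402
grasp_force: 0.0
```

>>> move_arm(
  plan=[
    [[0, 0, 0], [0, 0, 0]],
    [[0, 0, 0], [0, 0, 0]],
    [[0, 0, 0], [0, 0, 0]],
    [[0, 0, 0], [0, 0, 0]],
    [[0, 0, 0], [0, 0, 0]],
    [[0, 0, -2], [0, 0, 0]],
    [[0, 0, -5], [0, 0, 0]],
    [[0, 0, -9], [0, 0, 0]],
    [[0, 0, -13], [0, 0, 0]],
    [[0, 0, -17], [0, 0, 0]],
    [[0, 0, -18], [0, 0, 0]],
    [[0, 0, -18], [0, 0, 0]],
    [[0, 0, -18], [0, 0, 0]],
    [[0, 0, -18], [0, 0, 0]],
  ],
  hand=-1,
)

```text
time: 34.55
eef_pos: [0.4963, 0.066, 0.2708]
tcp_rot: [-0.039, 0.999, 0.0, -0.003]
force: [-0.7, -0.2, -2.9]
width: 0.0169
grasp_force: 40.7
```

```bash
python3 plan.py 0.124
```

```text
hang hover ([-16.21, -32.61, -0.03], [-0.1, -0.3, 65.7]) low z [-16.27, -32.62, 11.97]
```

>>> move_arm(
  plan=[
    [[-16.4, -32.8, 0], [0, 0, 65.7]],
    [[-16.4, -32.8, 0], [0, 0, 65.7]],
    [[-16.4, -32.8, 0], [0, 0, 65.7]],
    [[-16.4, -32.8, 0], [0, 0, 65.7]],
    [[-16.4, -32.8, 0], [0, 0, 65.7]],
    [[-16.4, -32.8, 0], [0, 0, 65.7]],
    [[-16.4, -32.8, 0], [0, 0, 65.7]],
    [[-16.4, -32.8, 0], [0, 0, 65.7]],
    [[-16.4, -32.8, 0], [0, 0, 65.7]],
    [[-16.4, -32.8, 0], [0, 0, 65.7]],
    [[-16.4, -32.8, 0], [0, 0, 65.7]],
    [[-16.4, -32.8, 0], [0, 0, 65.7]],
    [[-16.4, -32.8, 0], [0, 0, 65.7]],
    [[-16.4, -32.8, 0], [0, 0, 65.7]],
    [[-16.4, -32.8, 0], [0, 0, 65.7]],
  ],
)

```text
time: 35.8
eef_pos: [0.6873, -0.2467, 0.2742]
tcp_rot: [0.508, 0.861, 0.0, 0.0]
force: [0.3, -0.0, -1.3]
width: 0.0169
grasp_force: 40.7
```

```bash
python3 plan.py 0.124
```

```text
hang hover ([0.21, -0.3, 0.42], [0.0, -0.0, 0.1]) low z [0.21, -0.3, 12.42]
```

>>> move_arm(
  plan=[
    [[0.2, -0.3, 3], [0, 0, 0]],
    [[0.2, -0.3, 6.5], [0, 0, 0]],
    [[0.2, -0.3, 9.5], [0, 0, 0]],
    [[0.2, -0.3, 11.2], [0, 0, 0]],
    [[0.2, -0.3, 12], [0, 0, 0]],
    [[0.2, -0.3, 12.4], [0, 0, 0]],
    [[0.2, -0.3, 12.7], [0, 0, 0]],
    [[0.2, -0.3, 12.8], [0, 0, 0]],
    [[0.2, -0.3, 12.8], [0, 0, 0]],
  ],
)

```text
time: 36.55
eef_pos: [0.6852, -0.248, 0.1488]
tcp_rot: [0.509, 0.861, 0.0, 0.002]
force: [-1.7, 1.3, 3.9]
width: 0.0168
grasp_force: 41.4
```

>>> move_arm(
  plan=[
    [[0, 0, 0.05], [0, 0, 0]],
    [[0, 0, 0.1], [0, 0, 0]],
    [[0, 0, 0.1], [0, 0, 0]],
  ],
)

```text
time: 36.8
eef_pos: [0.6852, -0.2481, 0.1488]
tcp_rot: [0.509, 0.861, 0.0, 0.002]
force: [-3.9, 1.8, 8.8]
width: 0.017
grasp_force: 41.9
```

>>> move_arm(
  plan=[
    [[0, 0, 0], [0, 0, 0]],
    [[0, 0, 0], [0, 0, 0]],
    [[0, 0, 0], [0, 0, 0]],
    [[0, 0, 0], [0, 0, 0]],
    [[0, 0, -2], [0, 0, 0]],
    [[0, 0, -5], [0, 0, 0]],
    [[0, 0, -9], [0, 0, 0]],
    [[0, 0, -12], [0, 0, 0]],
    [[0, 0, -12], [0, 0, 0]],
    [[0, 0, -12], [0, 0, 0]],
    [[0, 0, -12], [0, 0, 0]],
  ],
  hand=-0.06,
)

```text
time: 37.72
eef_pos: [0.6836, -0.2477, 0.2641]
tcp_rot: [0.509, 0.861, -0.0, -0.0]
force: [0.0, 0.2, -1.1]
width: 0.0397
grasp_force: 0.0
```

```bash
python3 chk.py wrist; python3 - <<'E'
from h import *
for n in ['scene','side']:
    im,d=grab_frame(n); save(im,n+'5.png'); P,uv=cloud(cam(n),d)
    print(n,[(np.round(x['at'],3).tolist(),round(x['conf'],2)) for x in spot_point(n,'mould')])
    k=(P[:,2]>.028)&(P[:,2]<.04)&(np.hypot(P[:,0]-.438,P[:,1]+.197)<.12); m=np.zeros(d.shape,np.uint8); m[uv[k,1],uv[k,0]]=1
    Z=np.zeros(d.shape+(3,)); Z[uv[:,1],uv[:,0]]=P
    N,L,S,c=cv2.connectedComponentsWithStats(m)
    for i in range(1,N):
        if S[i,4]>80: print(S[i,4],cv2.minAreaRect(Z[L==i][:,:2].astype(np.float32)))
E
```

```text
hung 478 [ 0.6303 -0.2775  0.1649] along 0.062 perp -0.002
hung 462 [ 0.6839 -0.2476  0.1653] along 0.124 perp -0.001
hung 593 [ 0.5239 -0.3382  0.1637] along -0.060 perp -0.004
hung 539 [ 0.5765 -0.3081  0.1642] along 0.000 perp -0.003
scene [([0.409, -0.227, -0.0], 0.95), ([0.281, -0.476, 0.003], 0.89), ([0.596, -0.451, 0.001], 0.84), ([0.156, -0.305, 0.003], 0.78)]
345 ((0.4129994511604309, -0.2274039387702942), (0.061392851173877716, 0.1085738018155098), 68.40532684326172)
side [([0.411, -0.221, -0.0], 0.73), ([0.592, -0.443, 0.002], 0.71), ([0.283, -0.477, -0.001], 0.69), ([0.157, -0.303, 0.0], 0.62)]
314 ((0.4116151034832001, -0.22214312851428986), (0.06147921830415726, 0.10985833406448364), 71.33007049560547)
```

View pics/scene5.png

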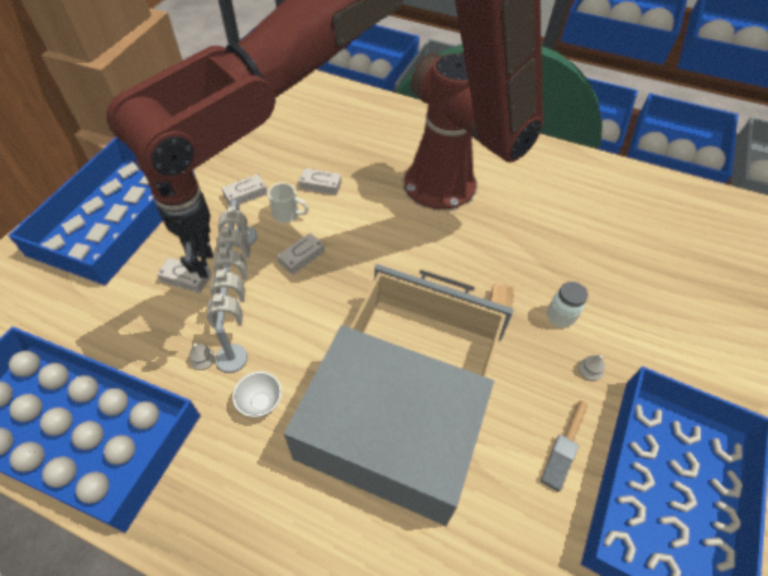

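All five hang on the rail, near view (235,210)–(225,305), and the drawer is empty. The mould has been knocked to view (301,251), world (0.412,-0.225), axis about -20°, still groove up. I'll hover over it with the fingers open.

```bash
python3 -c "
from h import *
print(goto([.412,-.2247,.17],69.7))"
```

```text
([15.02, -22.63, 9.32], [-0.1, -0.2, -40.9])
```

>>> move_arm(
  plan=[
    [[7, -6, 0], [0, 0, -20]],
    [[7, -6, 0], [0, 0, -20]],
    [[7, -6, 0], [0, 0, -20]],
    [[15, -22.6, 9.3], [0, 0, -40.9]],
    [[15, -22.6, 9.3], [0, 0, -40.9]],
    [[15, -22.6, 9.3], [0, 0, -40.9]],
    [[15, -22.6, 9.3], [0, 0, -40.9]],
    [[15, -22.6, 9.3], [0, 0, -40.9]],
    [[15, -22.6, 9.3], [0, 0, -40.9]],
    [[15, -22.6, 9.3], [0, 0, -40.9]],
    [[15, -22.6, 9.3], [0, 0, -40.9]],
    [[15, -22.6, 9.3], [0, 0, -40.9]],
    [[15, -22.6, 9.3], [0, 0, -40.9]],
    [[15, -22.6, 9.3], [0, 0, -40.9]],
  ],
  hand=1,
)

```text
time: 39.13
eef_pos: [0.4155, -0.2261, 0.1732]
tcp_rot: [0.176, 0.984, -0.001, 0.001]
force: [0.1, 0.6, -0.8]
width: 0.0856
grasp_force: 0.0
```

```bash
cat > md.py <<'E'
from h import *
s=read_state(); C=cam('wrist',s); im,d=grab_frame('wrist'); save(im,'w6.png'); P,uv=cloud(C,d)
k=(P[:,2]>.03)&(P[:,2]<.04)&(np.hypot(P[:,0]-.412,P[:,1]+.2247)<.09); m=np.zeros(d.shape,np.uint8); m[uv[k,1],uv[k,0]]=1
Z=np.zeros(d.shape+(3,)); Z[uv[:,1],uv[:,0]]=P
N,L,S,c=cv2.connectedComponentsWithStats(m)
for i in range(1,N):
    if S[i,4]>300:
        q=Z[L==i]; r=cv2.minAreaRect(q[:,:2].astype(np.float32)); print(S[i,4],c[i]*1.5,r,np.median(q[:,2]))
        yaw=r[2] if r[1][1]>r[1][0] else r[2]-90
        yaw=(yaw)%180; print('yaw',yaw,goto([*r[0],.015],yaw,s))
E
python3 md.py
```

```text
5855 [374.51631085 260.22169086] ((0.4096483886241913, -0.22463735938072205), (0.056141458451747894, 0.109198659658432), 69.96163177490234) 0.035052077505387635
yaw 69.96163177490234 ([0.64, -0.05, 15.82], [-0.0, 0.2, -0.2])
```

View pics/w6.png

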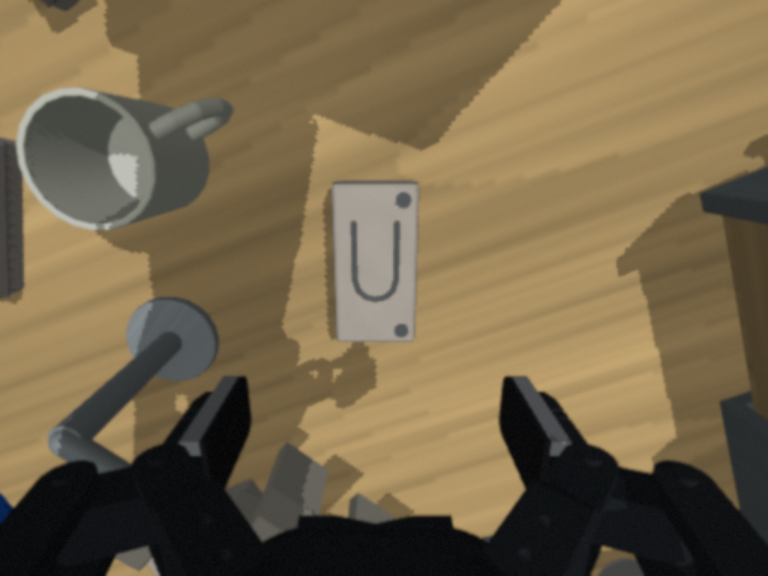

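The mould's centre is at (375,260), groove up, squared up between the fingers.

>>> move_arm(
  plan=[
    [[0.6, 0, 4], [0, 0, 0]],
    [[0.6, 0, 8], [0, 0, 0]],
    [[0.6, 0, 12], [0, 0, 0]],
    [[0.6, 0, 15], [0, 0, 0]],
    [[0.6, 0, 16.3], [0, 0, 0]],
    [[0.6, 0, 16.3], [0, 0, 0]],
    [[0.6, 0, 16.3], [0, 0, 0]],
  ],
)

```text
time: 39.77
eef_pos: [0.4081, -0.2231, 0.0084]
tcp_rot: [0.176, 0.984, 0.0, -0.001]
force: [0.6, -0.6, 0.4]
width: 0.0855
grasp_force: 0.0
```

>>> move_arm(
  plan=[
    [[0, 0, 0], [0, 0, 0]],
    [[0, 0, 0], [0, 0, 0]],
    [[0, 0, 0], [0, 0, 0]],
    [[0, 0, 0], [0, 0, 0]],
    [[0, 0, 0], [0, 0, 0]],
    [[0, 0, -2], [0, 0, 0]],
    [[0, 0, -5], [0, 0, 0]],
    [[0, 0, -9], [0, 0, 0]],
    [[0, 0, -13], [0, 0, 0]],
    [[0, 0, -17], [0, 0, 0]],
    [[0, 0, -20], [0, 0, 0]],
    [[0, 0, -20], [0, 0, 0]],
    [[0, 0, -20], [0, 0, 0]],
    [[0, 0, -20], [0, 0, 0]],
  ],
  hand=-1,
  force=50,
)

```text
time: 40.93
eef_pos: [0.4068, -0.2224, 0.2074]
tcp_rot: [0.176, 0.984, 0.001, -0.001]
force: [-1.5, 0.6, -3.2]
width: 0.0551
grasp_force: 54.8
```

```bash
python3 -c "
from h import *
print(goto([.527,.157,.21],92.5))"
```

```text
([1.88, 39.75, -0.23], [0.1, -0.1, -22.8])
```

>>> move_arm(
  plan=[
    [[1.9, 39.8, 0], [0, 0, -22.8]],
    [[1.9, 39.8, 0], [0, 0, -22.8]],
    [[1.9, 39.8, 0], [0, 0, -22.8]],
    [[1.9, 39.8, 0], [0, 0, -22.8]],
    [[1.9, 39.8, 0], [0, 0, -22.8]],
    [[1.9, 39.8, 0], [0, 0, -22.8]],
    [[1.9, 39.8, 0], [0, 0, -22.8]],
    [[1.9, 39.8, 0], [0, 0, -22.8]],
    [[1.9, 39.8, 0], [0, 0, -22.8]],
    [[1.9, 39.8, 0], [0, 0, -22.8]],
    [[1.9, 39.8, 0], [0, 0, -22.8]],
    [[1.9, 39.8, 0], [0, 0, -22.8]],
    [[1.9, 39.8, 0], [0, 0, -22.8]],
    [[1.9, 39.8, 0], [0, 0, -22.8]],
  ],
)

```text
time: 42.1
eef_pos: [0.5267, 0.1554, 0.2068]
tcp_rot: [-0.021, 1.0, -0.001, -0.002]
force: [-0.7, 0.7, -3.3]
width: 0.055
grasp_force: 55.1
```

```bash
python3 - <<'E'
from h import *
s=read_state(); C=cam('wrist',s); im,d=grab_frame('wrist'); save(im,'w7.png'); P,uv=cloud(C,d)
f=P[(abs(P[:,2]-.022)<.006)&(P[:,0]>.42)&(P[:,0]<.63)]; print('floor',len(f),np.percentile(f,[.5,99.5],axis=0))
w=P[(P[:,2]>.108)&(P[:,2]<.122)&(abs(P[:,1]-.157)<.1)&(P[:,0]<.5)]; print('front',len(w),np.percentile(w,[1,99],axis=0) if len(w) else 0)
c=P[(abs(P[:,2]-.145)<.005)&(P[:,0]>.55)&(abs(P[:,1]-.157)<.1)]; print('cab',len(c),np.percentile(c,1,axis=0) if len(c) else 0)
print(goto([.527,.157,.03],92.5)); print(s['eef_pos'])
E
```

```text
floor 21520 [[0.45533129 0.01765279 0.01990058]
 [0.62819926 0.48866868 0.02694985]]
front 3699 [[0.39204137 0.0904659  0.10846746]
 [0.43281327 0.21437468 0.11461381]]
cab 1042 [0.61625675 0.057339   0.14188042]
([-0.04, 0.18, 17.74], [-0.0, -0.2, -0.1])
[0.52673646 0.15543347 0.20683344]
```

View pics/w7.png

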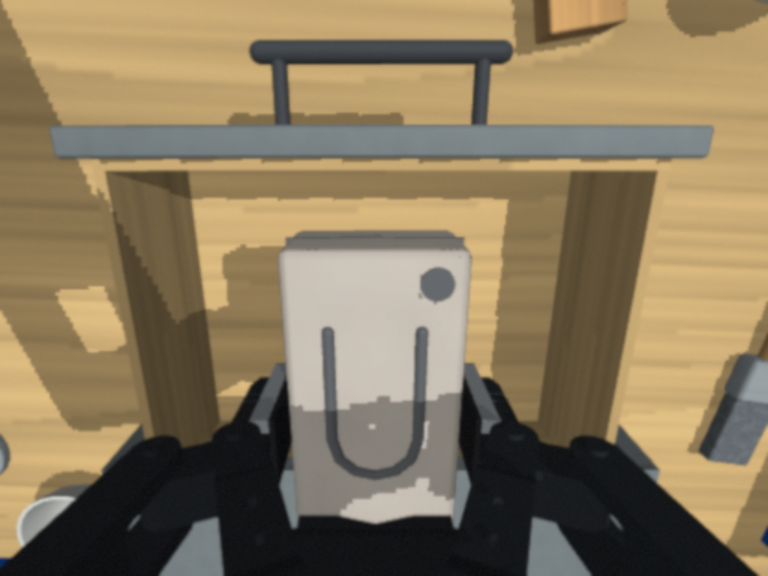

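The mould is over the empty drawer, with its front wall at view y≈140–170 and the sides clear. I'll shift 5 mm back and lower.

>>> move_arm(
  plan=[
    [[-0.5, 0.1, 3], [0, 0, 0]],
    [[-0.5, 0.1, 7], [0, 0, 0]],
    [[-0.5, 0.1, 11], [0, 0, 0]],
    [[-0.5, 0.1, 14], [0, 0, 0]],
    [[-0.5, 0.1, 16], [0, 0, 0]],
    [[-0.5, 0.1, 17], [0, 0, 0]],
    [[-0.5, 0.1, 17.4], [0, 0, 0]],
    [[-0.5, 0.1, 17.4], [0, 0, 0]],
    [[-0.5, 0.1, 17.4], [0, 0, 0]],
  ],
)

```text
time: 42.9
eef_pos: [0.5349, 0.1578, 0.0366]
tcp_rot: [-0.022, 1.0, 0.0, 0.002]
force: [0.7, -0.6, -2.6]
width: 0.0552
grasp_force: 55.1
```

>>> move_arm(
  plan=[
    [[0, 0, 0.1], [0, 0, 0]],
    [[0, 0, 0.2], [0, 0, 0]],
    [[0, 0, 0.3], [0, 0, 0]],
    [[0, 0, 0.3], [0, 0, 0]],
  ],
)

```text
time: 43.23
eef_pos: [0.5342, 0.1582, 0.033]
tcp_rot: [-0.022, 1.0, 0.0, 0.001]
force: [-0.1, -0.4, 1.4]
width: 0.0547
grasp_force: 55.5
```

>>> move_arm(
  plan=[
    [[0, 0, 0.05], [0, 0, 0]],
    [[0, 0, 0.1], [0, 0, 0]],
    [[0, 0, 0.1], [0, 0, 0]],
  ],
)

```text
time: 43.48
eef_pos: [0.5352, 0.1583, 0.033]
tcp_rot: [-0.022, 1.0, 0.0, 0.002]
force: [-1.1, -0.0, 5.7]
width: 0.0548
grasp_force: 56.1
```

>>> move_arm(
  plan=[
    [[0, 0, 0], [0, 0, 0]],
    [[0, 0, 0], [0, 0, 0]],
    [[0, 0, 0], [0, 0, 0]],
    [[0, 0, 0], [0, 0, 0]],
    [[0, 0, -2], [0, 0, 0]],
    [[0, 0, -5], [0, 0, 0]],
    [[0, 0, -9], [0, 0, 0]],
    [[0, 0, -13], [0, 0, 0]],
    [[0, 0, -17], [0, 0, 0]],
    [[0, 0, -20], [0, 0, 0]],
    [[0, 0, -20], [0, 0, 0]],
    [[0, 0, -20], [0, 0, 0]],
    [[0, 0, -20], [0, 0, 0]],
  ],
  hand=0.7,
)

```text
time: 44.57
eef_pos: [0.5324, 0.1578, 0.2299]
tcp_rot: [-0.022, 1.0, -0.0, -0.001]
force: [-0.3, -0.8, -0.6]
width: 0.0728
grasp_force: 0.0
```

```bash
python3 - <<'E'
from h import *
s=read_state(); C=cam('wrist',s); im,d=grab_frame('wrist'); save(im,'w8.png'); P,uv=cloud(C,d)
k=(P[:,2]>.05)&(P[:,2]<.065)&(abs(P[:,0]-.53)<.08)&(abs(P[:,1]-.158)<.06); q=P[k]
print('mould',len(q),cv2.minAreaRect(q[:,:2].astype(np.float32)),np.percentile(q[:,2],[5,50,95]))
h=P[(P[:,2]>.1)&(P[:,2]<.115)&(abs(P[:,1]-.155)<.045)&(P[:,0]<.41)]; print('handle',np.percentile(h,[1,50,99],axis=0) if len(h) else 0)
print(spot_point('wrist','cab_drawer0_handle'))
print(goto([.37,.149,.2],2.5)); print(s['eef_pos'])
E
```

```text
mould 4623 ((0.5348721146583557, 0.1577874720096588), (0.10840905457735062, 0.05610288679599762), 2.784213066101074) [0.05556704 0.05701384 0.05848112]
handle [[0.39526794 0.11089323 0.1077173 ]
 [0.40259876 0.15506586 0.11225979]
 [0.40883019 0.1991015  0.11458211]]
[{'at': [0.4041, 0.1535, 0.1065], 'conf': 0.68}]
([16.15, -0.15, 2.89], [-0.2, -0.2, 90.0])
[0.53237649 0.1578051  0.22985113]
```

The mould lies flat in the drawer: centre (0.535,0.158), square to it, top at z=0.057. Now I'll grip the handle again and push the drawer home.

```bash
python3 -c "
from h import *
print(goto([.402,.152,.19],2.5))"
```

```text
([12.94, 0.01, 3.88], [-0.2, -0.2, 90.0])
```

>>> move_arm(
  plan=[
    [[12.9, 0, 3.7], [0, 0, 90]],
    [[12.9, 0, 3.7], [0, 0, 90]],
    [[12.9, 0, 3.7], [0, 0, 90]],
    [[12.9, 0, 3.7], [0, 0, 90]],
    [[12.9, 0, 3.7], [0, 0, 90]],
    [[12.9, 0, 3.7], [0, 0, 90]],
    [[12.9, 0, 3.7], [0, 0, 90]],
    [[12.9, 0, 3.7], [0, 0, 90]],
    [[12.9, 0, 3.7], [0, 0, 90]],
    [[12.9, 0, 3.7], [0, 0, 90]],
    [[12.9, 0, 3.7], [0, 0, 90]],
    [[12.9, 0, 3.7], [0, 0, 90]],
    [[12.9, 0, 3.7], [0, 0, 90]],
    [[12.9, 0, 3.7], [0, 0, 90]],
    [[12.9, 0, 3.7], [0, 0, 90]],
    [[12.9, 0, 3.7], [0, 0, 90]],
  ],
  hand=-0.29,
)

```text
time: 46.0
eef_pos: [0.4035, 0.1521, 0.1927]
tcp_rot: [0.691, 0.723, -0.001, -0.001]
force: [-0.3, -0.0, 0.7]
width: 0.0304
grasp_force: 0.0
```

```bash
python3 - <<'E'
from h import *
s=read_state(); C=cam('wrist',s); im,d=grab_frame('wrist'); save(im,'w9.png'); P,uv=cloud(C,d)
h=P[(P[:,2]>.1)&(P[:,2]<.116)&(P[:,1]>.16)&(P[:,1]<.197)&(P[:,0]<.43)&(P[:,0]>.37)]; print('handle',len(h),np.percentile(h,[1,50,99],axis=0) if len(h) else 0)
print(s['width'],goto([.401,.151,.09],2.5))
E
```

```text
handle 631 [[0.39542527 0.16045028 0.10828039]
 [0.40099411 0.17929589 0.11258007]
 [0.40665459 0.19668757 0.11435958]]
0.03037020340798983 ([-0.1, -0.25, 10.3], [-0.1, 0.0, 0.1])
```

>>> move_arm(
  plan=[
    [[-0.1, -0.2, 4], [0, 0, 0]],
    [[-0.1, -0.2, 8], [0, 0, 0]],
    [[-0.1, -0.2, 10.2], [0, 0, 0]],
    [[-0.1, -0.2, 10.2], [0, 0, 0]],
    [[-0.1, -0.2, 10.2], [0, 0, 0]],
  ],
  force=40,
)

```text
time: 46.47
eef_pos: [0.4021, 0.1511, 0.0911]
tcp_rot: [0.691, 0.723, -0.001, -0.0]
force: [-0.3, 0.7, 0.1]
width: 0.0302
grasp_force: 0.0
```

>>> move_arm(
  plan=[
    [[0, 0, 0], [0, 0, 0]],
    [[0, 0, 0], [0, 0, 0]],
    [[0, 0, 0], [0, 0, 0]],
    [[0, 0, 0], [0, 0, 0]],
    [[0, 0, 0], [0, 0, 0]],
    [[0, 0, 0], [0, 0, 0]],
  ],
  hand=-1,
)

```text
time: 46.97
eef_pos: [0.4025, 0.1512, 0.0921]
tcp_rot: [0.691, 0.723, 0.0, 0.0]
force: [0.9, -0.7, 0.4]
width: 0.0094
grasp_force: 39.0
```

>>> move_arm(
  plan=[
    [[0, 0.5, 0], [0, 0, 0]],
    [[0, 1.5, 0], [0, 0, 0]],
    [[0, 3, 0], [0, 0, 0]],
    [[0, 4.5, 0], [0, 0, 0]],
    [[0, 6, 0], [0, 0, 0]],
    [[0, 7.5, 0], [0, 0, 0]],
    [[0, 9, 0], [0, 0, 0]],
    [[0, 10.5, 0], [0, 0, 0]],
    [[0, 12, 0], [0, 0, 0]],
    [[0, 13.2, 0], [0, 0, 0]],
    [[0, 14.2, 0], [0, 0, 0]],
    [[0, 15, 0], [0, 0, 0]],
    [[0, 15.6, 0], [0, 0, 0]],
    [[0, 16, 0], [0, 0, 0]],
    [[0, 16, 0], [0, 0, 0]],
    [[0, 16, 0], [0, 0, 0]],
  ],
)

```text
time: 48.3
eef_pos: [0.5628, 0.1581, 0.0921]
tcp_rot: [0.691, 0.722, 0.001, 0.001]
force: [1.6, -0.8, 2.3]
width: 0.0095
grasp_force: 39.7
```

Now the last bit, gently, until the force rises.

>>> move_arm(
  plan=[
    [[0, 0.3, 0], [0, 0, 0]],
    [[0, 0.6, 0], [0, 0, 0]],
    [[0, 0.8, 0], [0, 0, 0]],
    [[0, 0.8, 0], [0, 0, 0]],
  ],
)

```text
time: 48.63
eef_pos: [0.5694, 0.1584, 0.0921]
tcp_rot: [0.691, 0.723, -0.001, -0.001]
force: [-1.2, -1.8, 6.2]
width: 0.0095
grasp_force: 40.0
```

>>> move_arm(
  plan=[
    [[0, 0.2, 0], [0, 0, 0]],
    [[0, 0.4, 0], [0, 0, 0]],
    [[0, 0.4, 0], [0, 0, 0]],
  ],
)

```text
time: 48.88
eef_pos: [0.5694, 0.1584, 0.092]
tcp_rot: [0.691, 0.723, -0.005, -0.004]
force: [-12.4, -1.2, 14.5]
width: 0.0095
grasp_force: 40.9
```

Stopped at 0.5694 with 12 N. Release while still pressing, rise and check.

>>> move_arm(
  plan=[
    [[0, 0, 0], [0, 0, 0]],
    [[0, 0, 0], [0, 0, 0]],
    [[0, 0, 0], [0, 0, 0]],
    [[0, -0.3, -2], [0, 0, 0]],
    [[0, -0.3, -5], [0, 0, 0]],
    [[0, -0.3, -9], [0, 0, 0]],
    [[0, -0.3, -13], [0, 0, 0]],
    [[0, -5, -16], [0, 0, 0]],
    [[0, -8, -16], [0, 0, 0]],
    [[0, -8, -16], [0, 0, 0]],
    [[0, -8, -16], [0, 0, 0]],
  ],
  hand=-0.29,
)

```text
time: 49.8
eef_pos: [0.4921, 0.1554, 0.2512]
tcp_rot: [0.691, 0.723, 0.0, -0.0]
force: [-0.0, 0.9, -0.2]
width: 0.0304
grasp_force: 0.0
```

```bash
python3 - <<'E'
from h import *
s=read_state(); C=cam('wrist',s); im,d=grab_frame('wrist'); save(im,'w10.png'); P,uv=cloud(C,d); print(s['time'],s['eef_pos'])
for y0 in (.12,.2):
  k=(abs(P[:,1]-y0)<.012)&(P[:,0]>.54)&(P[:,0]<.66)
  for z0,z1 in((.1,.116),(.116,.122),(.139,.15)):
    h=P[k&(P[:,2]>z0)&(P[:,2]<z1)]; print(y0,z0,len(h),np.percentile(h[:,0],[1,50,99]) if len(h) else 0)
print(spot_point('wrist','cab_drawer0_handle'))
E
python3 chk.py scene s10.png; python3 chk.py side
```

```text
49.8 [0.49206821 0.15536006 0.25124891]
0.12 0.1 499 [0.56454734 0.57932718 0.60579317]
0.12 0.116 55 [0.60431042 0.60528679 0.60602015]
0.12 0.139 1036 [0.61983959 0.63841296 0.65948865]
0.2 0.1 554 [0.56103603 0.57084591 0.60264448]
0.2 0.116 68 [0.60099295 0.60187538 0.60282306]
0.2 0.139 1489 [0.61631455 0.63652048 0.65938136]
[{'at': [0.5722, 0.1603, 0.1106], 'conf': 0.72}]
hung 32 [ 0.4664 -0.3631  0.1649] along -0.123 perp 0.002
hung 34 [ 0.5263 -0.3393  0.1641] along -0.059 perp -0.006
hung 35 [ 0.5791 -0.3094  0.1638] along 0.002 perp -0.005
hung 43 [ 0.6336 -0.2783  0.1638] along 0.065 perp -0.004
hung 44 [ 0.6872 -0.2482  0.1638] along 0.126 perp -0.003
hung 27 [ 0.5774 -0.3068  0.163 ] along 0.002 perp -0.002
hung 29 [ 0.6314 -0.2755  0.1628] along 0.064 perp -0.000
hung 27 [ 0.6848 -0.2456  0.1631] along 0.125 perp 0.000
```

View pics/w10.png

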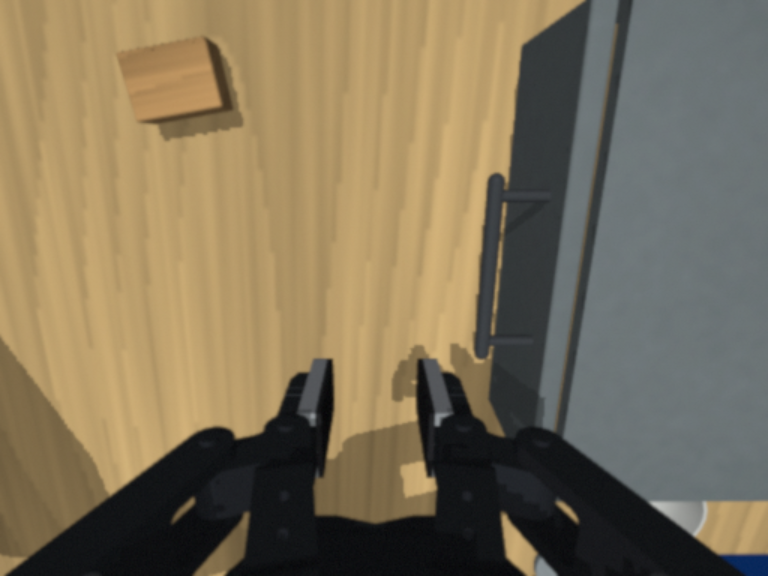

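View pics/s10.png

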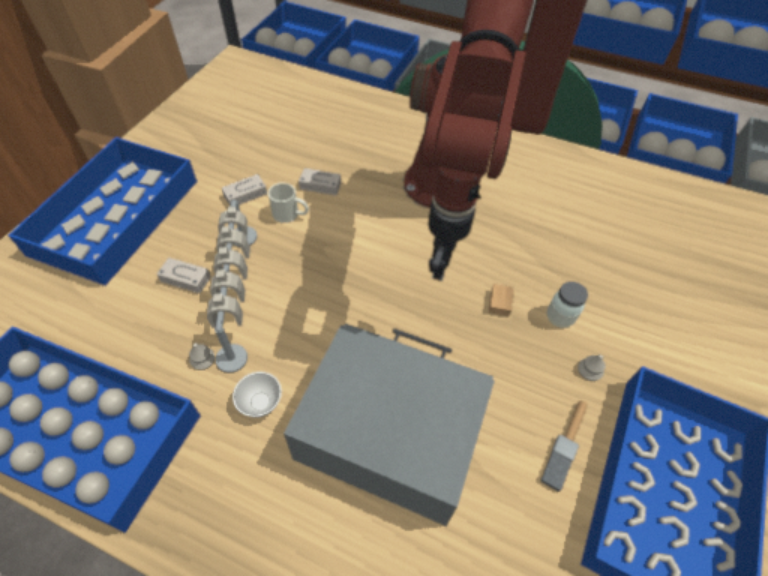

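The drawer is shut: the handle is at about 0.569, which matches the stop. All five arches hang at 62 mm spacing (view (230,215)–(222,305)), the bystanders haven't moved, and the arm is clear.

```bash
python3 -c "
from rig import *
print(sign_off())"
```

```text
the job is handed in; nothing more can be done
None
```

I handed the job in at about 50 s: all five castings hang astride the rail stub up, the mould lies flat and groove up on the drawer floor, and the drawer is pushed home to its stop.

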